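Pack the numbered paint-pot case and close it

TASK

Art class is over: first take the empty glue sticks out of the paint case and put them in the square metal desk bin. Then put the paint pots that are on the desk into the case, upright and right down in the pocket with the same number of dots and colour, one at a time from the lowest number to the highest, and finally lower the lid gently until it is fully shut. Leave the glue jar and the other desk things where they are.

Things in the scene. Friction and masses are not known exactly. Their poses are not given: they have to be found in the camera images.
- case: white plastic paint case, fixed, 104 (x) by 316 (y) mm, walls 34 mm high; origin at the centre of its underside, x to the hinge side (away from the robot), y along the row, z up. A row of five square pockets, 56 mm inside, 30 mm deep, 62 mm apart; solid 24 mm ledges, level with the walls, in front and behind. Colour labels with 1 to 5 black dots lie on the front ledge
- lid (a joint): hinge of the case's lid: 0 is fully closed, grows as the lid opens (about 1.65 to 1.9 rad at the start, standing up and leaning back; 2.0 at most). The hinge is stiff, the lid stays where it is left
- lid_hinge (a point): middle of the hinge line, at the top of the case's back edge, 34 mm above the desk; the line runs along the case's y. The frame turns with the lid and is parallel to the case's frame when closed
- lid_edge (a point): middle of the free edge of the blue lid's outer face. The lid is a shell 104 by 316 mm, 32 mm deep with 3 mm walls, open underneath; this point is 104 mm along -x and 32 mm along z of the lid's frame from the hinge. A black finger tab 10 mm wide (look only) is on its front wall
- pocket1 (a point): centre of the floor of pocket 1 (red label, 1 dot; 1 is at the case's +y end, 5 at its -y end), 4 mm above the desk; axes as the case's
- pocket2 (a point): centre of the floor of pocket 2 (orange label, 2 dots; 1 is at the case's +y end, 5 at its -y end), 4 mm above the desk; axes as the case's
- pocket3 (a point): centre of the floor of pocket 3 (yellow label, 3 dots; 1 is at the case's +y end, 5 at its -y end), 4 mm above the desk; axes as the case's
- pocket4 (a point): centre of the floor of pocket 4 (green label, 4 dots; 1 is at the case's +y end, 5 at its -y end), 4 mm above the desk; axes as the case's
- pocket5 (a point): centre of the floor of pocket 5 (blue label, 5 dots; 1 is at the case's +y end, 5 at its -y end), 4 mm above the desk; axes as the case's
- pot1: paint pot number 1: closed round pot with a heavy base, 44 mm across, 56 mm high, 80 to 155 g, red screw cap with 1 black dot; origin at the centre of its underside, z to the cap. May be absent
- pot2: paint pot number 2: closed round pot with a heavy base, 44 mm across, 56 mm high, 80 to 155 g, orange screw cap with 2 black dots; origin at the centre of its underside, z to the cap. May be absent
- pot3: paint pot number 3: closed round pot with a heavy base, 44 mm across, 56 mm high, 80 to 155 g, yellow screw cap with 3 black dots; origin at the centre of its underside, z to the cap. May be absent
- pot4: paint pot number 4: closed round pot with a heavy base, 44 mm across, 56 mm high, 80 to 155 g, green screw cap with 4 black dots; origin at the centre of its underside, z to the cap. May be absent
- pot5: paint pot number 5: closed round pot with a heavy base, 44 mm across, 56 mm high, 80 to 155 g, blue screw cap with 5 black dots; origin at the centre of its underside, z to the cap. May be absent
- stick_a: empty glue stick, 30 mm across, 80 mm high, yellow with black cap, 30 g; at the start it stands in pocket 1; origin at the centre of its underside, z to the cap. May be absent
- stick_b: empty glue stick, 30 mm across, 80 mm high, yellow with black cap, 30 g; at the start it stands in pocket 3; origin at the centre of its underside, z to the cap. May be absent
- stick_c: empty glue stick, 30 mm across, 80 mm high, yellow with black cap, 30 g; at the start it stands in pocket 4; origin at the centre of its underside, z to the cap. May be absent
- bin: open square desk bin of dark metal, fixed, 130 by 130 by 60 mm high, walls and floor 5 mm; origin at the centre of its underside
- glue: bystander: glue jar with white cap, 48 mm across, 75 mm high, standing among the paint pots; origin at the centre of its underside
- mug: bystander: blue mug, 80 mm across, 95 mm high, origin under its centre
- stapler: bystander: red and black stapler, 130 by 36 by 45 mm, origin under its centre
- sanitizer: bystander: clear bottle with white cap, 56 mm across, 140 mm high, origin under its centre
Mind the look-alikes: they are no part of the job. Of the things that look like the pot4, take the one that is farthest to the robot's right at the start.

How it is judged:
By the outcome, as a careful person would: the job done as asked, in the order asked, and still so for the second after the job is handed in, with the robot touching nothing.
Of pot1, pot2, pot3, pot4, pot5 only 4 to 5 are there at a start; the rules pass over those that are not, and their reading is None.
Of stick_a, stick_b, stick_c only 2 to 3 are there at a start; the rules pass over those that are not, and their reading is None.
At some moment in a run one of pot1, pot2, pot3, pot4, pot5 may be knocked a few centimetres aside while the robot is not near it.
It also fails if it takes over 208 s, if anything falls off the work surface, if the arm or the gripper's body presses on something with over 40 N, if the wrist force passes 120 N, or if a joint passes its speed limit or range.

ROBOT

A 6-joint arm with a two-finger parallel gripper is mounted at the origin on the work surface. World frame = base frame: x ahead of the robot, y to its left, z up, the work surface at z = 0. Lengths are in mm, angles in rad, forces in N, time in s.
With the tool pointing down it reaches from about 350 to 975 mm from the base axis. Payload 17.4 kg.
Tool frame: the origin (TCP) lies at the very end of the fingers, on their centre line; the grasp point (between the pads) lies 19 mm behind it (ctrl.grasp_offset is the z of the grasp point in the tool frame, in mm); z points along the fingers, x is the direction in which the jaws open and shut, and the axes are right-handed (so a half turn about z gives the same grasp; the last joint's range is limited). The gripper opens to 85 mm and grips with 20 to 120 N. Pads are 22 mm wide; open, the fingers measure 114 mm over their backs; the gripper's body (76 mm by 85 mm) begins 54 mm behind the grasp point. The pads swing forward as they close: fully open they stand 13 mm farther back than shut.
Start: joints at [-1.16, 0.116, 1.442, -0, 1.584, -0.038], TCP at [292.864, -608.163, 195.703] pointing down, gripper open.
Joint ranges: [-2.83, 2.83], [-0.83, 2.19], [0.07, 2.5], [-1.14, 4.28], [0.01, 3], [-2.97, 2.97]. Speed limits (rad/s): [1.89, 1.89, 2.22, 3.14, 3.14, 3.14].

INTERFACE

Orientations are given as a unit quaternion [w, x, y, z].
In Python, from station import ctrl gives the robot as it stands. The module is installed in compiled form; this text tells all that it offers.
- The arm moves only by the shell command python3 -m handwheel 'ROWS'. ROWS is text: rows parted by semicolons, each of 7 numbers parted by spaces: the turn, a rotation vector about the tool's x, y, z in degrees, then the shift along the tool's x, y, z in mm, then the finger opening in mm, from 0 to 85.4. In form: wx wy wz x y z jaw; .... A call has exactly 5 rows; each row shifts and turns the commanded pose from where the row before left it, along the tool's axes as they then stand; what a row does not reach is not made up. A row lasts 1/12 s, in which the tool goes at most 41.7 mm and 7.16 degrees, less where a joint would pass 70% of its speed; a pose out of reach is approached as far as the arm can. A call is refused whole if a number of a shift passes 41.7 or a number of a turn 7.16, either way. A call with a gripper value outside its range is refused whole. The fingers move at their own pace and stop on an object; the grip force is fixed at half the most. Time passes only in rows, so rows that do not move let the fingers close, or fill a call up. It gives the time, the measured TCP pose, the force and the opening at its end, in the units of the state.
- ctrl.observe(): the state, without advancing time (a new reading comes with each control period).
- ctrl.camera(name): name is "scene" or "top" or "wrist"; returns the picture (420x560x3 uint8, red, green, blue); there is no depth.
- ctrl.get_calibration(name): a dict with "fx", "fy", "cx", "cy" (pixels), "R" (3x3) and "t" (3): a world point X has camera coordinates R X + t. Camera axes: x right, y down, z forward; pixel columns grow to the right and rows downward; lengths in mm; the calibration is good to about 2 mm. A picture is of the moment at which its call begins: read the wrist's pose just before it. get_calibration takes no time and is no camera call; for the wrist camera it gives the pose at the moment of the call.
- ctrl.sign_off(): hands the job in, once; it reports no verdict.
The state is a dict: "clock": time; "qpos": joint angles; "qd": joint speeds; "joint_torque": joint torques, N m; "ee_pos": TCP position; "eef_rot": TCP orientation; "ft_force": force on the tool from outside, world axes, zero at the start; "moment": the same for the moment, N m; "opening": opening from 0.0 (shut) to 1.0 (fully open).
Only numpy, scipy, OpenCV 4.12 (cv2) and the standard library are available. Lean on these libraries where they do the work, as an engineer would, in place of code of your own. Each camera call takes 0.05 s, during which the arm holds its last target.

## Working session

There is one attempt and no reset: what is moved stays moved. The work goes in short steps, Python scripts to look and compute and a shell command to move; the robot and the scene stay as the last step left them, time stands still between calls to the robot, and variables do not carry over. Pictures are saved under pics/ and viewed, and the job is handed in when it is done.

```bash
mkdir -p pics; ls; cat > h.py <<'E'
import numpy as np, cv2
from station import ctrl
def snap(name,fn=None):
    im=ctrl.camera(name); 
    if fn: cv2.imwrite('pics/'+fn,cv2.cvtColor(im,cv2.COLOR_RGB2BGR))
    return im
def ray(cal,u,v,z):
    R=np.array(cal['R']);t=np.array(cal['t'])
    c=-R.T@t; d=R.T@np.array([(u-cal['cx'])/cal['fx'],(v-cal['cy'])/cal['fy'],1])
    s=(z-c[2])/d[2]; return c+s*d
def proj(cal,X):
    p=np.array(cal['R'])@np.array(X,float)+np.array(cal['t'])
    return cal['fx']*p[0]/p[2]+cal['cx'],cal['fy']*p[1]/p[2]+cal['cy']
E
python3 - <<'E'
from h import *
print(ctrl.observe(),ctrl.grasp_offset)
for n in('scene','top','wrist'):
    c=ctrl.get_calibration(n);print(n,c)
    snap(n,n+'0.png')
E
```

```text
pics
{'clock': 0.0, 'qpos': array([-1.15980565e+00,  1.16471225e-01,  1.44225192e+00,  3.31614475e-05,
        1.58398290e+00, -3.77517298e-02]), 'qd': array([ 1.93160183e-03,  2.46405453e-04,  8.00164447e-05, -7.28425525e-04,
        2.76290772e-04, -4.61487262e-05]), 'joint_torque': array([ 3.67555158e-04, -7.31973124e+01, -6.32472396e+01, -1.52906146e-04,
        6.21313506e-03, -1.51704825e-05]), 'ee_pos': array([ 292.77965522, -607.95248667,  194.98043036]), 'eef_rot': array([-3.27467273e-04,  8.46709138e-01, -5.32055753e-01, -4.50499076e-04]), 'ft_force': array([ 0.33221275,  0.39710813, -0.93844112]), 'moment': array([-0.0174449 , -0.03076778,  0.04030301]), 'opening': 1.001503581922373} -18.700000000000003
scene {'fx': 464.67854037267836, 'fy': 464.67854037267836, 'cx': 273.4298742769035, 'cy': 207.12911077603366, 'R': array([[-0.22899255,  0.97339036, -0.00857963],
       [ 0.81474546,  0.1868329 , -0.5488928 ],
       [-0.53268401, -0.13268257, -0.83584872]]), 't': array([ 144.92513732, -379.17910004, 1511.49972365])}
top {'fx': 435.82274512475493, 'fy': 435.82274512475493, 'cx': 268.3028072362219, 'cy': 204.41663834900217, 'R': array([[ 0.0246275 , -0.99931206,  0.02772889],
       [-0.98102582, -0.02949393, -0.1916206 ],
       [ 0.19230661, -0.02248362, -0.98107729]]), 't': array([-37.51490222, 515.33231972, 925.02673555])}
wrist {'fx': 312.36546818519605, 'fy': 312.36546818519605, 'cx': 277.01140374943844, 'cy': 208.41764841554087, 'R': array([[ 4.33999719e-01, -9.00912656e-01,  7.93554814e-04],
       [-8.65473117e-01, -4.16682362e-01,  2.78086485e-01],
       [-2.50200973e-01, -1.21376257e-01, -9.60555713e-01]]), 't': array([-675.77497272,  -34.85133658,  376.54189603])}
```

View pics/top0.png

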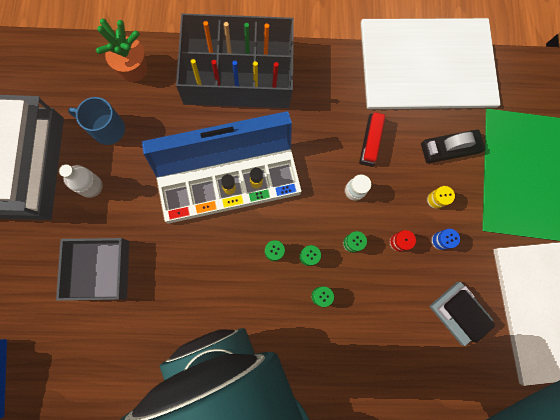

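View pics/scene0.png

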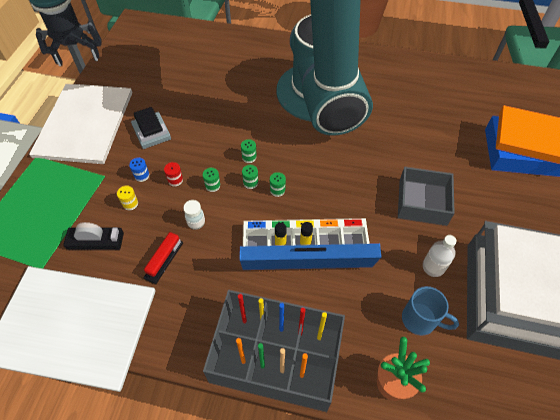

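View pics/wrist0.png

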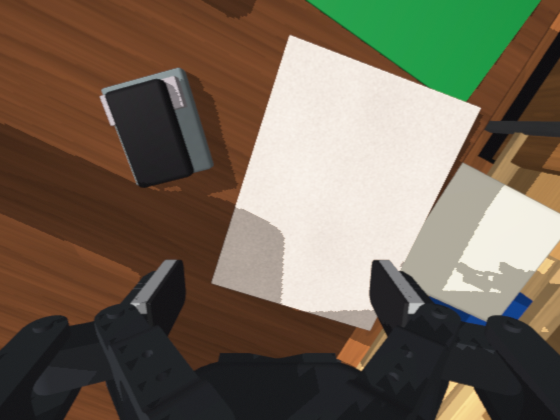

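```bash
python3 - <<'E'
from h import *
t=cv2.imread('pics/top0.png'); s=cv2.imread('pics/scene0.png')
cv2.imwrite('pics/a1.png',cv2.resize(t[170:320,255:475],None,fx=3.6,fy=3.6,interpolation=cv2.INTER_CUBIC))
cv2.imwrite('pics/a2.png',cv2.resize(t[105:230,140:305],None,fx=4.6,fy=4.6,interpolation=cv2.INTER_CUBIC))
cv2.imwrite('pics/a3.png',cv2.resize(s[120:270,110:400],None,fx=2.7,fy=2.7,interpolation=cv2.INTER_CUBIC))
E
```

```text
(no output)
```

View pics/a1.png

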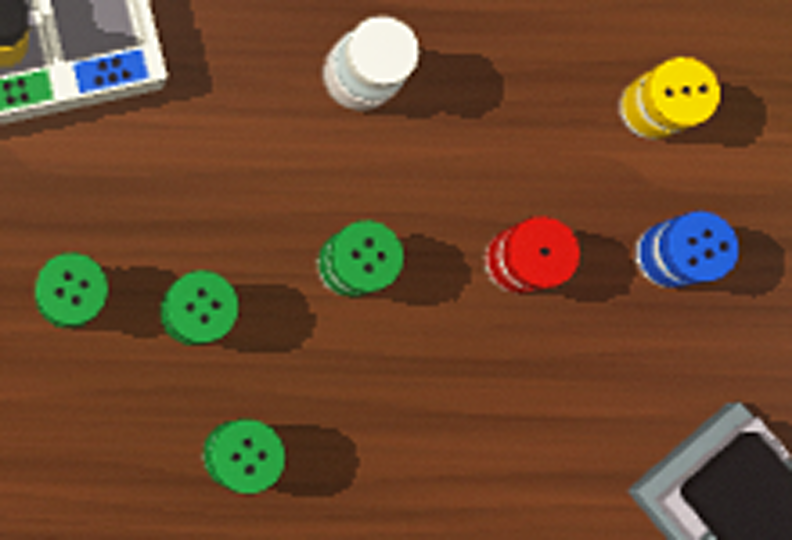

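View pics/a2.png

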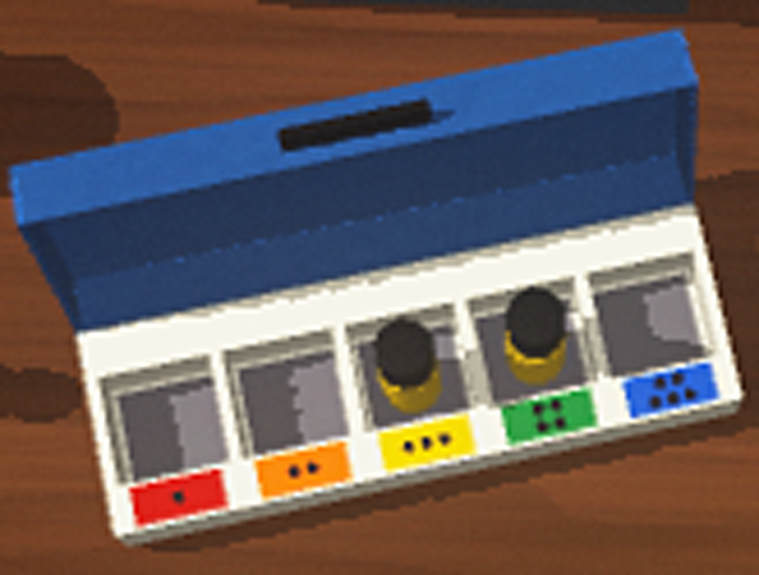

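View pics/a3.png

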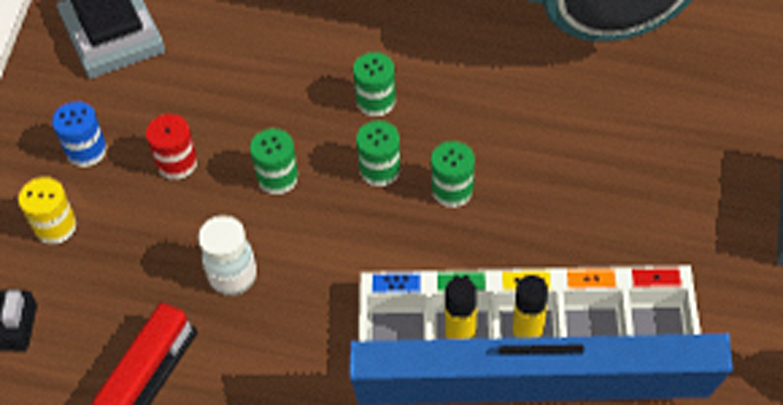

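Green candidates with 4 dots (top px): (356,241), (311,255), (275,250), (323,297). The one at (356,241) is farthest to the robot's right (right of image = −y), and the crop shows it with 4 dots. Pot 2 (orange) and stick_a (pocket 1) are absent. Next I'll measure positions.

```bash
cat >> h.py <<'E'
HUE={'red':[(0,5),(174,180)],'orange':[(10,17)],'yellow':[(24,32)],'green':[(55,75)],'blue':[(108,118)]}
def blobs(im,col,smin=150,vmin=90,amin=60):
    hsv=cv2.cvtColor(im,cv2.COLOR_RGB2HSV); m=np.zeros(im.shape[:2],np.uint8)
    for a,b in HUE[col]: m|=cv2.inRange(hsv,(a,smin,vmin),(b,255,255))
    m=cv2.morphologyEx(m,cv2.MORPH_CLOSE,np.ones((5,5)))
    n,l,st,c=cv2.connectedComponentsWithStats(m)
    return [(st[i,4],c[i].round(1),st[i,:4]) for i in range(1,n) if st[i,4]>=amin]
E
python3 - <<'E'
from h import *
for n in('top','scene'):
    im=cv2.cvtColor(cv2.imread(f'pics/{n}0.png'),cv2.COLOR_BGR2RGB);cal=ctrl.get_calibration(n)
    for c in HUE:
        for a,p,b in blobs(im,c):
            if a<1500: print(n,c,a,p,b,'z54',ray(cal,*p,54)[:2].round(),'z34',ray(cal,*p,34)[:2].round(1))
E
```

```text
top red 88 [214.9  69.3] [211  60   9  26] z54 [837. 111.] z34 [847.8 113.3]
top red 109 [274.8  73.3] [273  62   6  26] z54 [832. -31.] z34 [843.  -31.6]
top red 670 [374.1 136.7] [364 112  22  50] z54 [ 683. -264.] z34 [ 690.  -269.9]
top red 162 [178.3 212.7] [168 207  21  12] z54 [491. 175.] z34 [494.2 178.7]
top red 422 [403.  240.3] [390 230  26  21] z54 [ 444. -323.] z34 [ 445.9 -330.2]
top orange 150 [207.7  36. ] [203  21  10  32] z54 [923. 132.] z34 [935.5 135.1]
top orange 145 [265.9  38. ] [264  23   6  32] z54 [924.  -7.] z34 [936.1  -7.6]
top orange 1226 [131.9 165.1] [111 145  46  42] z54 [596. 286.] z34 [601.9 291.7]
top orange 162 [205.5 206.8] [196 201  20  12] z54 [506. 116.] z34 [509.6 118.3]
top yellow 407 [441.2 196.5] [428 186  27  21] z54 [ 545. -414.] z34 [ 550.  -422.8]
top yellow 160 [232.4 200.9] [223 195  20  12] z54 [521.  57.] z34 [525.1  58.1]
top green 178 [109.9  28.1] [98 19 24 21] z54 [934. 366.] z34 [946.7 374.2]
top green 222 [118.1  44.2] [96 31 42 22] z54 [893. 343.] z34 [904.5 350.5]
top green 138 [258.6 194.9] [249 190  20  11] z54 [536.  -1.
[... 2367 characters left out ...]
73  15  21] z54 [430. -37.] z34 [416.1 -40.1]
scene green 776 [405.  363.1] [382 337  48  48] z54 [830. 332.] z34 [823.2 336. ]
scene green 90 [261.2 354.2] [258 343   7  25] z54 [880.  32.] z34 [875.   29.9]
scene blue 108 [  7.9 117.5] [  0 113  19  10] z54 [ 374. -872.] z34 [ 359. -892.]
scene blue 1473 [515.1 157. ] [485 116  75  60] z54 [198. 584.] z34 [179.  592.9]
scene blue 300 [138.8 168.2] [129 158  20  22] z54 [ 467. -418.] z34 [ 453.  -428.5]
scene blue 91 [255.7 224.2] [248 222  17   6] z54 [568. -61.] z34 [557.  -64.4]
scene blue 724 [305.9 263.1] [241 258 135  11] z54 [647.  83.] z34 [636.9  82.6]
scene blue 119 [281.3 316.8] [279 303   5  29] z54 [790.  55.] z34 [782.7  54. ]
```

```bash
cat >> h.py <<'E'
def dotc(im,bbox):
    x,y,w,h=bbox; sub=im[y:y+h,x:x+w].astype(int)
    g=sub.max(2); yy,xx=np.mgrid[y:y+h,x:x+w]
    base=np.percentile(g,70); wt=np.clip(base*0.65-g,0,None)
    r=np.hypot(xx-(x+w/2),yy-(y+h/2))<min(w,h)*0.42; wt=wt*r
    return np.array([(xx*wt).sum(),(yy*wt).sum()])/wt.sum()
from scipy.spatial.transform import Rotation as Rn
YAW=14.4
def go(target,n=5,yaw=None):
    """print tool-frame delta from measured pose to target xyz (tool down, yaw deg)"""
    yaw=YAW if yaw is None else yaw
    o=ctrl.observe(); q=o['eef_rot']; R=Rn.from_quat([q[1],q[2],q[3],q[0]])
    c,s=np.cos(np.radians(yaw)),np.sin(np.radians(yaw))
    T=Rn.from_matrix(np.array([[c,s,0],[s,-c,0],[0,0,-1]]))
    rv=(R.inv()*T).as_rotvec(degrees=True)
    d=np.array(target)-o['ee_pos']; dt=R.inv().apply(d); dT=T.inv().apply(d)
    print('t',round(o['clock'],2),'ee',o['ee_pos'].round(1),'F',o['ft_force'].round(1),'op',round(o['opening']*85.4,1),'rv',rv.round(2),'shift(now)',dt.round(1),'shift(target axes)',dT.round(1),'n',np.ceil(np.abs(dt).max()/41))
E
python3 - <<'E'
from h import *
n='top'
im=cv2.cvtColor(cv2.imread(f'pics/{n}0.png'),cv2.COLOR_BGR2RGB);cal=ctrl.get_calibration(n)
for c in('red','yellow','green','blue'):
    for a,p,b in blobs(im,c):
        if 300<a<450 and p[0]>260: d=dotc(im,b);print(c,p,d.round(1),ray(cal,*d,56)[:2].round(1))
c,s=np.cos(np.radians(14.4)),np.sin(np.radians(14.4))
X=np.array([c,s]);Y=np.array([-s,c])
L=np.array([ray(cal,*p,34)[:2] for p in[(178.3,212.7),(205.5,206.8),(232.4,200.9),(258.6,194.9),(285.2,189.3)]])
d=L[0]-L[4];print('yaw',np.degrees(np.arctan2(-d[0],d[1])),np.hypot(*d)/4,'case',L.mean(0)+40*X)
s2=cv2.imread('pics/top0.png')
cv2.imwrite('pics/b1.png',cv2.resize(s2[220:320,40:150],None,fx=5,fy=5,interpolation=cv2.INTER_CUBIC))
C=L.mean(0)+40*X
for k in range(5): print(k+1,(C+62*(2-k)*Y).round(1))
im2=s2.copy()
for cx in(-52,52):
  for cy in(-158,158):
    P=C+cx*X+cy*Y; u,v=proj(cal,[*P,34]); cv2.circle(im2,(round(u),round(v)),1,(255,0,255),-1)
for k in range(5):
  for a in(-28,28):
    for b in(-28,28):
      P=C+62*(2-k)*Y+a*X+b*Y;u,v=proj(cal,[*P,34]); cv2.circle(im2,(round(u),round(v)),0,(255,0,255),-1)
cv2.imwrite('pics/b2.png',cv2.resize(im2[105:230,140:305],None,fx=4.6,fy=4.6,interpolation=cv2.INTER_NEAREST))
E
```

```text
red [403.  240.3] [405.1 241.2] [ 441.5 -327.3]
yellow [441.2 196.5] [443.8 196.3] [ 545.6 -419.1]
green [355.  241.4] [356.9 240.6] [ 439.8 -220.3]
green [274.2 250.1] [274.4 249.6] [415. -39.]
green [310.  255.2] [311.1 254.5] [ 406.6 -119.5]
green [322.5 296.2] [323.7 296.5] [ 317.6 -147. ]
blue [446.1 238.9] [449.4 239.4] [ 448.2 -426.5]
yaw 14.37904423094105 62.03238642668064 case [563.87054651  68.39506087]
1 [533.  188.5]
2 [548.5 128.4]
3 [563.9  68.4]
4 [579.3   8.3]
5 [594.7 -51.7]
```

View pics/b1.png

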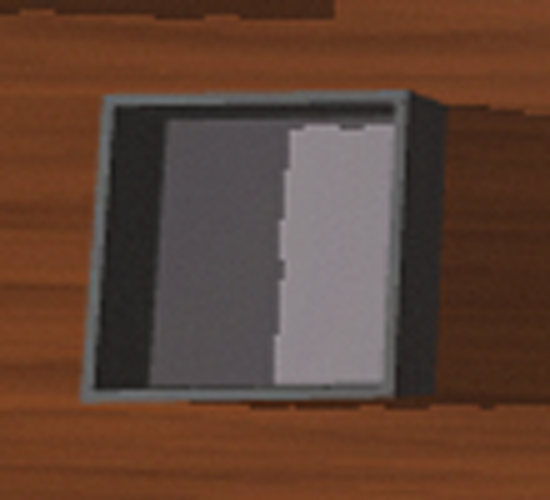

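View pics/b2.png

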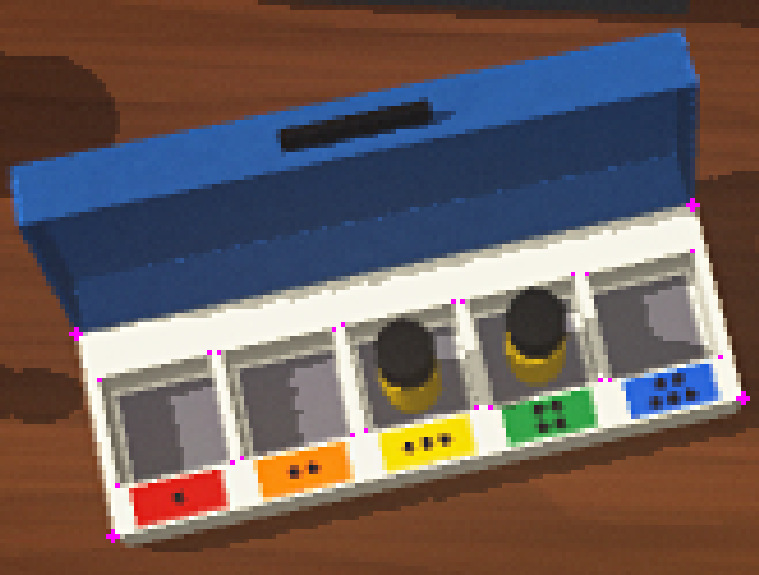

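```bash
python3 - <<'E'
from h import *
cal=ctrl.get_calibration('top')
P=np.array([ray(cal,40+u/5,220+v/5,60)[:2] for u,v in[(105,95),(408,92),(85,402),(395,397)]])
print(P.round(),P.mean(0))
for u,v in[(406,349),(534,320)]: print(ray(cal,140+u/4.6-.4,105+v/4.6-.4,84))
go([563,68,200]); go([480,0,200])
E
```

```text
[[425. 421.]
 [430. 292.]
 [296. 415.]
 [301. 286.]] [363.00228151 353.5642734 ]
[560.02944433  66.69701965  84.        ]
[576.14141552   6.60210621  84.        ]
t 0.15 ee [ 292.8 -608.   195.1] F [ 0.5 -0.4 -1. ] op 85.6 rv [-4.000e-02  4.000e-02 -7.869e+01] shift(now) [-491.8 -536.8   -4.4] shift(target axes) [ 429.8 -587.6   -4.9] n 14.0
t 0.15 ee [ 292.8 -608.   195.1] F [ 0.5 -0.4 -1. ] op 85.6 rv [-4.000e-02  4.000e-02 -7.869e+01] shift(now) [-466.6 -432.5   -4.5] shift(target axes) [ 332.5 -542.3   -4.9] n 12.0
```

```bash
python3 -m handwheel '0 0 -7.15 -24 -29 0 85; 0 0 -7.15 -20 -32 0 85; 0 0 -7.15 -16 -34 0 85; 0 0 -7.15 -11 -36 0 85; 0 0 -7.15 -7 -37 0 85'; python3 -m handwheel '0 0 -7.15 -2 -38 0 85; 0 0 -7.15 3 -38 0 85; 0 0 -7.15 7 -37 0 85; 0 0 -7.15 12 -36 0 85; 0 0 -7.15 16 -34 0 85'; python3 -c "
from h import *
go([560.5,67,200])"
```

```text
clock: 0.57
ee_pos: [373.0, -436.0, 195.4]
eef_rot: [-0.0, 0.97, -0.244, -0.0]
ft_force: [0.1, 0.3, 0.0]
opening: 0.995
clock: 0.98
ee_pos: [454.2, -264.8, 195.7]
eef_rot: [0.0, 0.998, 0.066, 0.0]
ft_force: [0.5, -0.5, 0.5]
opening: 0.996
t 0.98 ee [ 454.2 -264.8  195.7] F [ 0.5 -0.5  0.5] op 85.0 rv [ 0.   -0.01 -6.84] shift(now) [ 149.  -314.9   -4.3] shift(target axes) [ 185.4 -295.    -4.3] n 8.0
```

```bash
python3 -m handwheel '0 0 -6.84 15 -31 0 60; 0 0 0 19 -29 0 60; 0 0 0 19 -29 0 60; 0 0 0 19 -29 0 60; 0 0 0 19 -29 0 60'; python3 -m handwheel '0 0 0 19 -29 0 60; 0 0 0 19 -29 0 60; 0 0 0 19 -30 0 60; 0 0 0 19 -30 0 60; 0 0 0 19 -30 0 60'; python3 -m handwheel '0 0 0 0 0 0 60; 0 0 0 0 0 0 60; 0 0 0 0 0 0 60;0 0 0 0 0 0 60;0 0 0 0 0 0 60';python3 -c "
from h import *
go([560.5,67,60]);snap('wrist','w1.png')"
```

```text
clock: 1.4
ee_pos: [510.6, -101.3, 195.7]
eef_rot: [0.0, 0.992, 0.122, 0.0]
ft_force: [-0.2, -0.2, -0.2]
opening: 0.704
clock: 1.82
ee_pos: [566.8, 65.5, 195.6]
eef_rot: [0.0, 0.992, 0.122, 0.0]
ft_force: [0.6, -0.8, -0.1]
opening: 0.706
clock: 2.23
ee_pos: [566.5, 62.6, 195.8]
eef_rot: [0.0, 0.993, 0.122, 0.0]
ft_force: [0.3, -0.2, 0.4]
opening: 0.703
t 2.23 ee [566.5  62.6 195.8] F [ 0.3 -0.2  0.4] op 60.0 rv [ 0.01 -0.01 -0.42] shift(now) [ -4.8  -5.7 135.8] shift(target axes) [ -4.7  -5.7 135.8] n 4.0
```

View pics/w1.png

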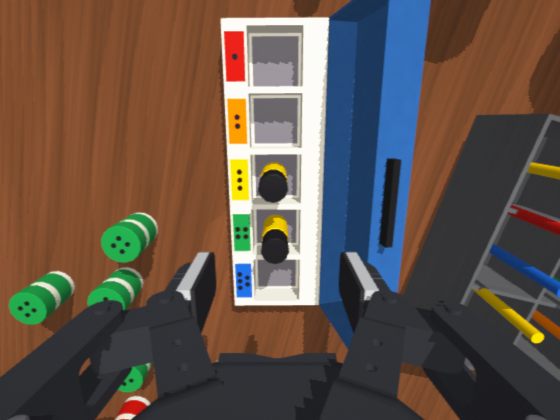

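```bash
python3 - <<'E'
from h import *
cal=ctrl.get_calibration('wrist'); im=cv2.cvtColor(cv2.imread('pics/w1.png'),cv2.COLOR_BGR2RGB)
for p in[(273,187),(275,248)]: print('stick',ray(cal,*p,84)[:2].round(1))
L=[]
for c in HUE:
    for a,p,b in blobs(im,c,amin=100):
        if 220<p[0]<252 and p[1]<310: q=ray(cal,*p,34)[:2];print(c,a,p,q.round(1));L.append(q)
L=np.array(L);d=L[0]-L[4];X=np.array([d[1],-d[0]])/np.hypot(*d)
print('yaw',np.degrees(np.arctan2(-d[0],d[1])),np.hypot(*d)/4,'case',L.mean(0)+40*X)
E
```

```text
stick [562.   68.9]
stick [578.8   8.9]
red 930 [234.3  55.8] [495.4 177.6]
yellow 679 [239.3 179.3] [526.1  57.6]
green 525 [241.4 232. ] [541.3  -2.2]
blue 485 [243.2 279.9] [556.4 -62. ]Traceback (most recent call last):
  File "<stdin>", line 8, in <module>
IndexError: index 4 is out of bounds for axis 0 with size 4
```

```bash
python3 -m handwheel '0 0 -0.4 -3.5 -6.5 20 60; 0 0 0 0 0 36 60; 0 0 0 0 0 36 60; 0 0 0 0 0 30 60; 0 0 0 0 0 14 60'; python3 -m handwheel '0 0 0 0 0 0 60; 0 0 0 0 0 0 0; 0 0 0 0 0 0 0;0 0 0 0 0 0 0;0 0 0 0 0 0 0';python3 -c "
from h import *
go([561.5,68,60])"
```

```text
clock: 2.7
ee_pos: [559.9, 68.3, 55.8]
eef_rot: [-0.0, 0.992, 0.125, -0.002]
ft_force: [-0.7, 0.1, -1.1]
opening: 0.703
clock: 3.12
ee_pos: [562.5, 69.1, 61.5]
eef_rot: [0.0, 0.992, 0.126, 0.001]
ft_force: [0.4, 0.1, 0.0]
opening: 0.137
t 3.12 ee [562.5  69.1  61.5] F [0.4 0.1 0. ] op 11.7 rv [ 0.02 -0.14  0.05] shift(now) [-1.3  0.8  1.5] shift(target axes) [-1.3  0.8  1.5] n 1.0
```

```bash
python3 -c "
from h import *
snap('wrist','w2.png');i=snap('scene');cv2.imwrite('pics/s2.png',cv2.cvtColor(cv2.resize(i[100:300,200:420],None,fx=3.5,fy=3,interpolation=2),cv2.COLOR_RGB2BGR));go([0,0,0])"
```

```text
t 3.22 ee [562.1  69.2  60.7] F [ 1.  -0.   0.4] op -0.1 rv [ 0.01 -0.08  0.06] shift(now) [-561.7  -73.4   59.9] shift(target axes) [-561.7  -72.8   60.7] n 14.0
```

View pics/w2.png

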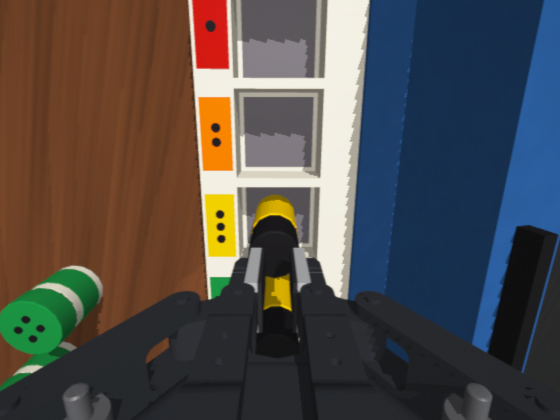

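View pics/s2.png

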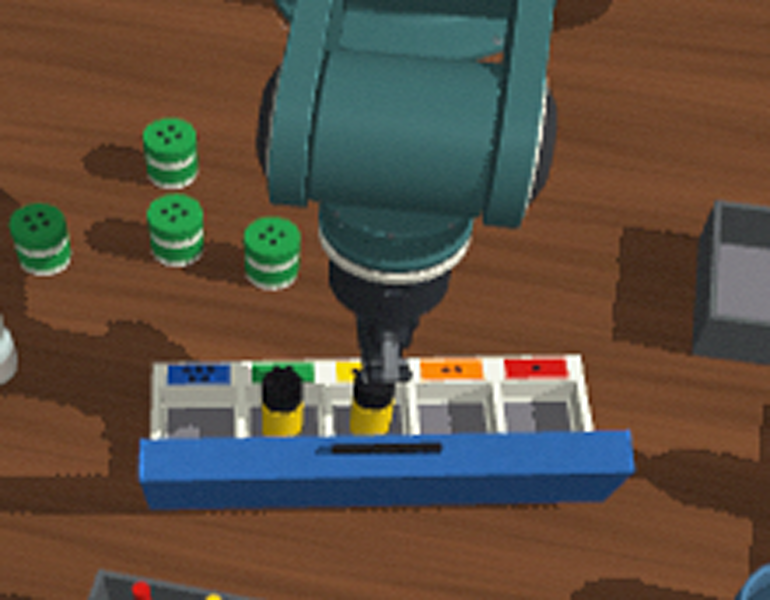

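```bash
python3 -c "
from h import *
p=ctrl.observe()['ee_pos']
for n in('wrist','scene','top'):
  c=ctrl.get_calibration(n);print(n,proj(c,p),'stick top/base if at measured',proj(c,[561.5,68,84]),proj(c,[561.5,68,4]))
i=snap('top');cv2.imwrite('pics/t2.png',cv2.cvtColor(cv2.resize(i[105:255,140:330],None,fx=4,fy=4,interpolation=2),cv2.COLOR_RGB2BGR))
"
```

```text
wrist (np.float64(275.57084421998945), np.float64(237.98413359003817)) stick top/base if at measured (np.float64(273.75001455105627), np.float64(255.7483812016515)) (np.float64(274.6158755028639), np.float64(212.21509810673382))
scene (np.float64(306.9019890137765), np.float64(230.68633217291688)) stick top/base if at measured (np.float64(306.98017313454454), np.float64(225.54056023594433)) (np.float64(305.37646858890804), np.float64(241.51810426262793))
top (np.float64(227.4589273944605), np.float64(182.0774037319157)) stick top/base if at measured (np.float64(227.2903707376501), np.float64(179.79583120118718)) (np.float64(229.48209977670984), np.float64(188.17826641665482))
```

View pics/t2.png

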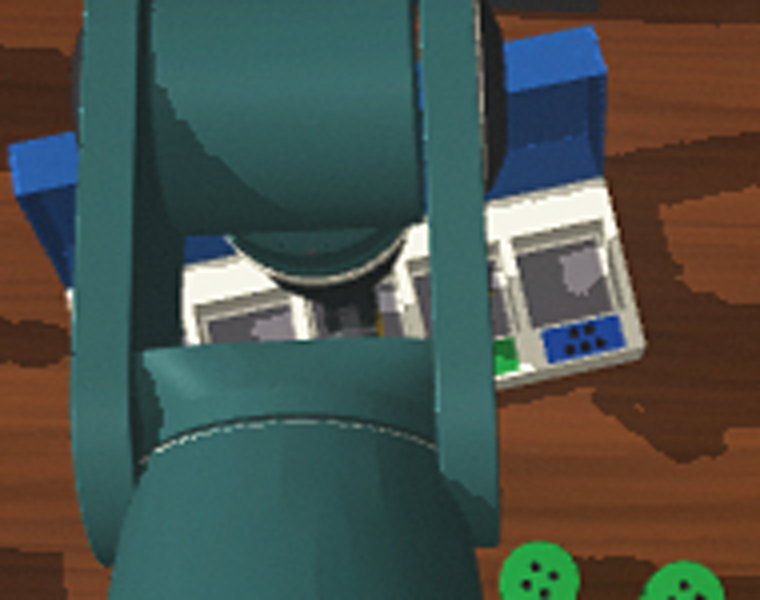

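```bash
python3 -c "
from h import *
print(ctrl.observe()['ee_pos'])
i=snap('wrist','w3.png');i=snap('scene');cv2.imwrite('pics/s3.png',cv2.cvtColor(cv2.resize(i[190:280,230:400],None,fx=4.5,fy=4.5,interpolation=2),cv2.COLOR_RGB2BGR));go([0,0,0])"
```

```text
[561.99354303  69.12070962  60.42930154]
t 3.37 ee [561.8  69.1  60. ] F [-0.1 -0.4 -0.4] op -0.1 rv [ 0.   -0.02  0.06] shift(now) [-561.3  -73.3   59.8] shift(target axes) [-561.3  -72.8   60. ] n 14.0
```

View pics/w3.png

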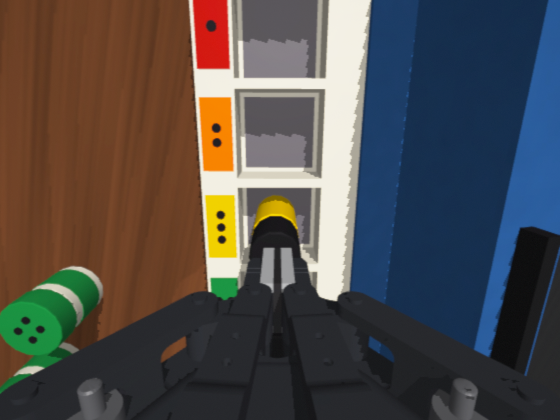

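View pics/s3.png

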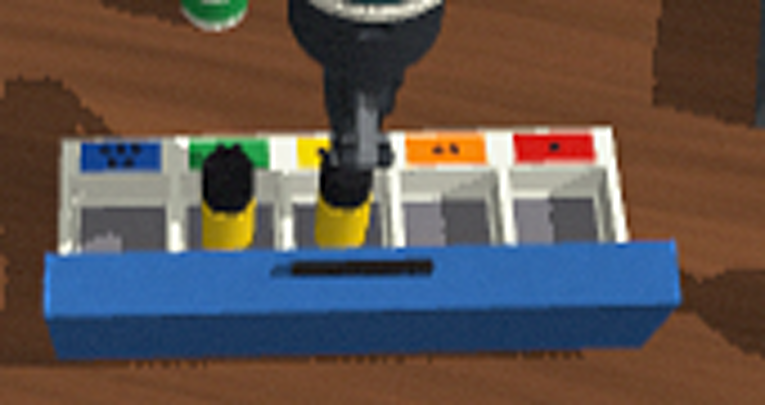

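```bash
python3 - <<'E'
from h import *
cal=ctrl.get_calibration('wrist');o=ctrl.observe()
R=np.array(cal['R']);t=np.array(cal['t']);c=-R.T@t
print('cam-tcp',c-o['ee_pos'],'axes',R.round(3))
for z in (60,66,72,78,84,90):print(z,ray(cal,278,248,z).round(1))
a=cv2.imread('pics/w3.png');cv2.imwrite('pics/w3c.png',cv2.resize(a[190:310,200:360],None,fx=4.5,fy=4.5,interpolation=2))
b=cv2.imread('pics/w1.png');cv2.imwrite('pics/w1c.png',cv2.resize(b[220:320,150:400],None,fx=3,fy=3,interpolation=2))
E
```

```text
cam-tcp [-16.76930832  68.21345398 176.89875823] axes [[ 0.968  0.25   0.001]
 [ 0.24  -0.93   0.28 ]
 [ 0.07  -0.271 -0.96 ]]
60 [564.9  63.1  60. ]
66 [564.2  65.7  66. ]
72 [563.5  68.2  72. ]
78 [562.9  70.7  78. ]
84 [562.2  73.2  84. ]
90 [561.5  75.7  90. ]
```

View pics/w3c.png

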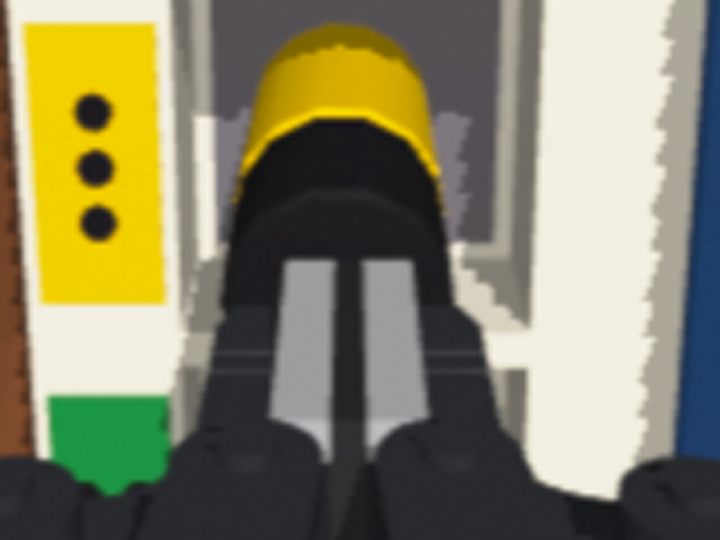

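View pics/w1c.png

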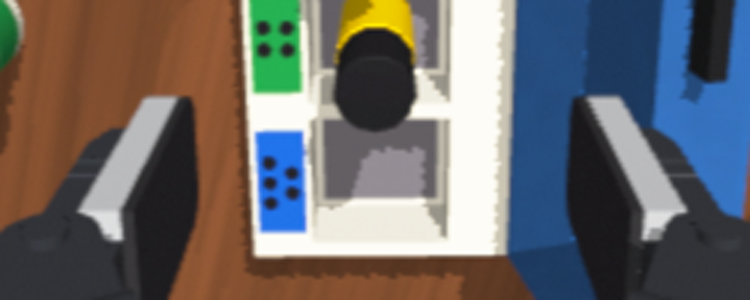

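```bash
python3 - <<'E'
from h import *
im=snap('scene');cal=ctrl.get_calibration('scene')
i=cv2.cvtColor(cv2.resize(im[195:255,270:350],None,fx=9,fy=9,interpolation=2),cv2.COLOR_RGB2BGR)
for z in(60,80,100,120):
    u,v=proj(cal,[561.8,69.1,z]);print(z,u,v);cv2.circle(i,(int((u-270)*9),int((v-195)*9)),4,(255,0,255),-1)
cv2.imwrite('pics/s4.png',i)
E
```

```text
60 306.8921633168781 230.71592603335793
80 307.3143180464091 226.57328619831867
100 307.74908063090726 222.30692442303285
120 308.197024441902 217.91121416450278
```

View pics/s4.png

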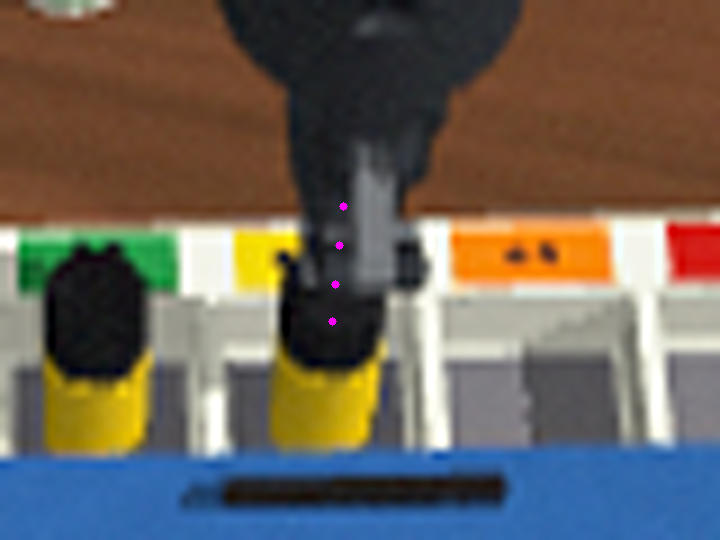

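```bash
python3 -m handwheel '0 0 0 0 0 0 60; 0 0 0 0 0 0 60; 0 0 0 0 0 7 60; 0 0 0 0 0 7 60; 0 0 0 0 0 6 60'; python3 -m handwheel '0 0 0 0 0 0 60; 0 0 0 0 0 0 60; 0 0 0 0 0 0 60;0 0 0 0 0 0 60;0 0 0 0 0 0 60';python3 -c "
from h import *
go([561.5,68,40]);a=snap('wrist');cv2.imwrite('pics/w5.png',cv2.cvtColor(a,cv2.COLOR_RGB2BGR));im=snap('scene')
i=cv2.cvtColor(cv2.resize(im[195:255,270:350],None,fx=9,fy=9,interpolation=2),cv2.COLOR_RGB2BGR)
cv2.imwrite('pics/s5.png',i)"
```

```text
clock: 3.83
ee_pos: [561.4, 69.1, 38.5]
eef_rot: [-0.0, 0.992, 0.126, -0.0]
ft_force: [-0.4, -0.0, -0.5]
opening: 0.691
clock: 4.25
ee_pos: [561.9, 69.1, 40.0]
eef_rot: [-0.0, 0.992, 0.126, 0.0]
ft_force: [-0.4, 0.3, -0.0]
opening: 0.705
t 4.25 ee [561.9  69.1  40. ] F [-0.4  0.3 -0. ] op 60.2 rv [ 0.   -0.03  0.05] shift(now) [-0.6  1.   0. ] shift(target axes) [-0.6  1.   0. ] n 1.0
```

View pics/w5.png

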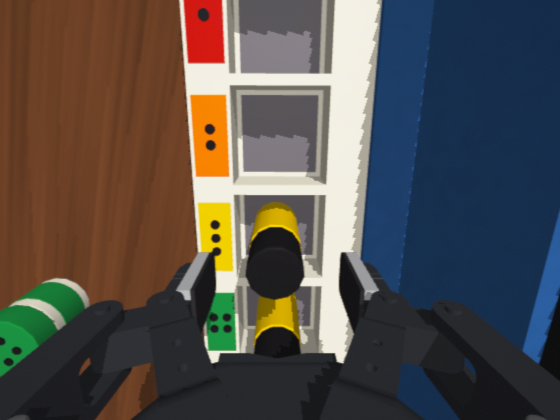

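View pics/s5.png

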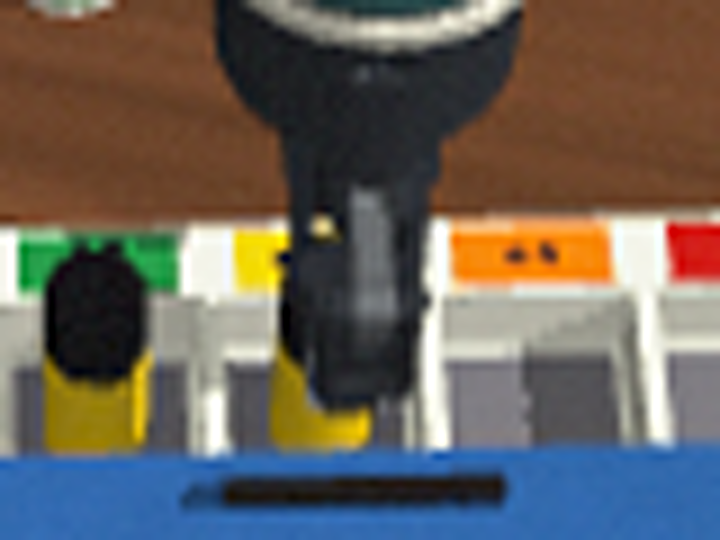

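```bash
python3 - <<'E'
from h import *
cal=ctrl.get_calibration('scene');w=ctrl.get_calibration('wrist')
o=ctrl.observe()['ee_pos'];X=np.array([.9686,.2487]);Y=np.array([-.2487,.9686])
for z in(40,50,60,70,80):
    print(z,'scene +x finger',[np.round(proj(cal,[*(o[:2]+a*X+b*Y),z]),1) for a,b in((30,0),(44,0))],'wrist inner edge',[np.round(proj(w,[*(o[:2]+a*X+11*Y),z]),1) for a in(-30,30)])
E
```

```text
40 scene +x finger [array([307.2, 245.2]), array([307.5, 250.2])] wrist inner edge [array([225.2, 220.8]), array([325.8, 220.9])]
50 scene +x finger [array([307.4, 243.3]), array([307.8, 248.3])] wrist inner edge [array([222.4, 226.4]), array([328.4, 226.5])]
60 scene +x finger [array([307.6, 241.3]), array([308. , 246.3])] wrist inner edge [array([219.3, 232.7]), array([331.4, 232.8])]
70 scene +x finger [array([307.8, 239.3]), array([308.2, 244.4])] wrist inner edge [array([215.8, 239.7]), array([334.7, 239.8])]
80 scene +x finger [array([308.1, 237.3]), array([308.4, 242.4])] wrist inner edge [array([211.8, 247.6]), array([338.5, 247.7])]
```

```bash
python3 -m handwheel '0 0 0 0 0 4 60; 0 0 0 0 0 4 60; 0 0 0 0 0 4 60; 0 0 0 0 0 0 60; 0 0 0 0 0 0 60'; python3 -m handwheel '0 0 0 0 0 0 0; 0 0 0 0 0 0 0; 0 0 0 0 0 0 0;0 0 0 0 0 0 0;0 0 0 0 0 0 0';python3 -c "
from h import *
go([561.5,68,40]);a=snap('wrist');cv2.imwrite('pics/w6.png',cv2.cvtColor(a,cv2.COLOR_RGB2BGR));im=snap('scene')
i=cv2.cvtColor(cv2.resize(im[195:255,270:350],None,fx=9,fy=9,interpolation=2),cv2.COLOR_RGB2BGR)
cv2.imwrite('pics/s6.png',i)"
```

```text
clock: 4.77
ee_pos: [561.4, 69.1, 27.2]
eef_rot: [-0.0, 0.992, 0.126, -0.0]
ft_force: [0.2, -0.2, 0.6]
opening: 0.704
clock: 5.18
ee_pos: [561.9, 69.1, 28.1]
eef_rot: [0.0, 0.992, 0.126, 0.0]
ft_force: [-0.5, -0.4, 4.5]
opening: 0.318
t 5.18 ee [561.9  69.1  28.1] F [-0.5 -0.4  4.5] op 27.1 rv [ 0.01 -0.03  0.05] shift(now) [ -0.6   0.9 -11.9] shift(target axes) [ -0.6   0.9 -11.9] n 1.0
```

View pics/w6.png

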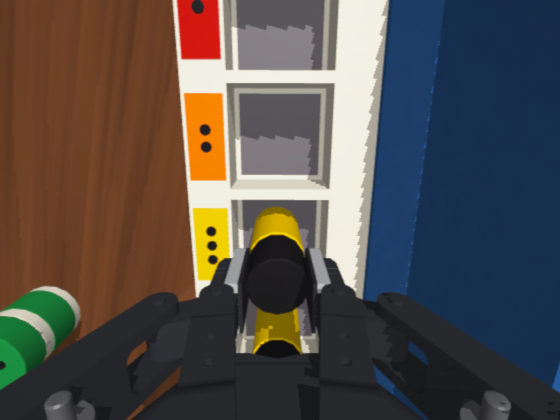

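View pics/s6.png

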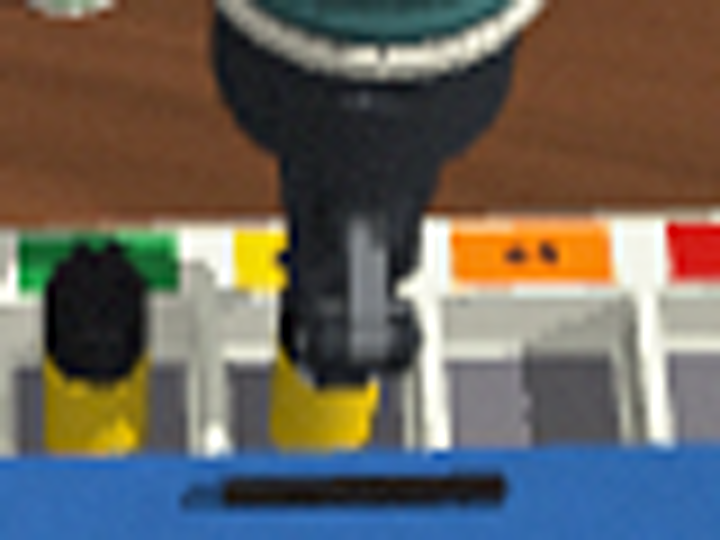

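```bash
python3 -m handwheel '0 0 0 0 0 0 45; 0 0 0 0 0 0 45; 0 0 0 0 4 4 45; 0 0 0 0 0 5 45; 0 0 0 0 0 0 45'; python3 -m handwheel '0 0 0 0 0 0 0; 0 0 0 0 0 0 0; 0 0 0 0 0 0 0;0 0 0 0 0 0 0;0 0 0 0 0 0 0';python3 -c "
from h import *
go([561.5,68,40]);a=snap('wrist');cv2.imwrite('pics/w7.png',cv2.cvtColor(a,cv2.COLOR_RGB2BGR));im=snap('scene')
i=cv2.cvtColor(cv2.resize(im[195:255,270:350],None,fx=9,fy=9,interpolation=2),cv2.COLOR_RGB2BGR)
cv2.imwrite('pics/s7.png',i)"
```

```text
clock: 5.7
ee_pos: [562.1, 64.9, 17.2]
eef_rot: [-0.0, 0.992, 0.126, -0.001]
ft_force: [0.2, 0.3, -0.5]
opening: 0.529
clock: 6.12
ee_pos: [562.7, 65.2, 18.8]
eef_rot: [0.0, 0.992, 0.126, 0.0]
ft_force: [0.2, -0.3, 0.3]
opening: 0.32
t 6.12 ee [562.7  65.2  18.8] F [ 0.2 -0.3  0.3] op 27.4 rv [ 0.   -0.01  0.06] shift(now) [ -0.5  -3.  -21.2] shift(target axes) [ -0.5  -3.  -21.2] n 1.0
```

View pics/s7.png

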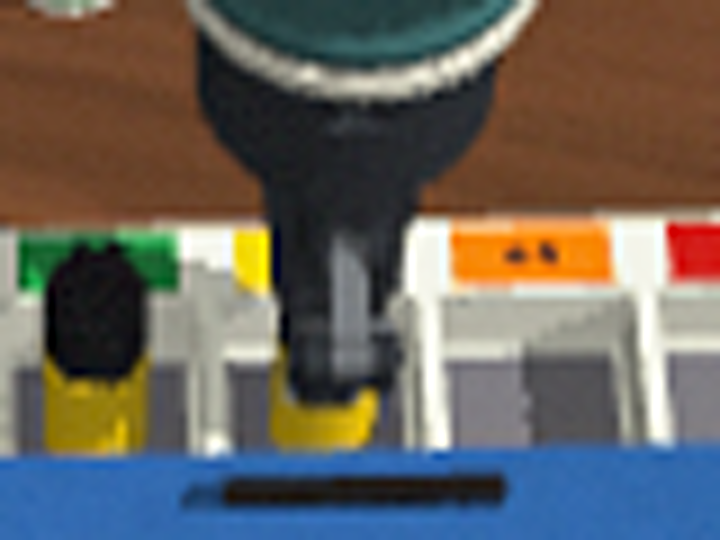

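```bash
python3 -m handwheel '0 0 0 0 0 -15 0; 0 0 0 0 0 -25 0; 0 0 0 0 0 -30 0; 0 0 0 0 0 -30 0; 0 0 0 0 0 -15 0';python3 -c "
from h import *
go([363,381,110]);a=snap('wrist');cv2.imwrite('pics/w8.png',cv2.cvtColor(a,cv2.COLOR_RGB2BGR))"
```

```text
clock: 6.63
ee_pos: [563.6, 65.3, 137.7]
eef_rot: [0.0, 0.992, 0.126, 0.002]
ft_force: [0.2, 0.2, 0.9]
opening: 0.319
t 6.63 ee [563.6  65.3 137.7] F [0.2 0.2 0.9] op 27.2 rv [ 0.04 -0.21  0.06] shift(now) [-115.5 -355.8   27. ] shift(target axes) [-115.8 -355.7   27.7] n 9.0
```

View pics/w8.png

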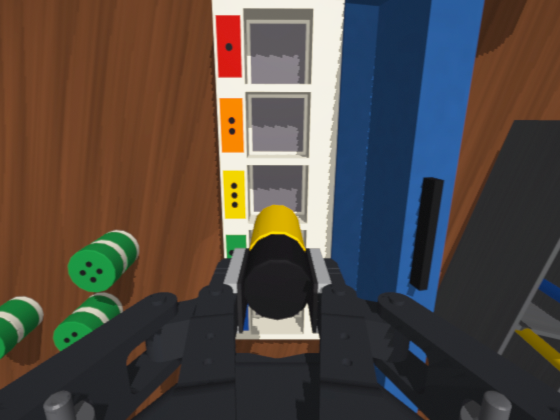

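```bash
python3 -m handwheel '0 0 0 -11.6 -35.6 0 0; 0 0 0 -11.6 -35.6 0 0; 0 0 0 -11.6 -35.6 0 0; 0 0 0 -11.6 -35.6 0 0; 0 0 0 -11.6 -35.6 0 0'; python3 -m handwheel '0 0 0 -11.6 -35.6 0 0; 0 0 0 -11.6 -35.6 0 0; 0 0 0 -11.6 -35.6 0 0; 0 0 0 -11.6 -35.6 0 0; 0 0 0 -11.6 -35.6 0 0';python3 -c "
from h import *
go([363,381,22]);a=snap('top');cv2.imwrite('pics/t9.png',cv2.cvtColor(a,cv2.COLOR_RGB2BGR))"
```

```text
clock: 7.1
ee_pos: [460.8, 224.2, 133.4]
eef_rot: [-0.0, 0.992, 0.126, -0.0]
ft_force: [0.5, -0.7, -0.8]
opening: 0.321
clock: 7.52
ee_pos: [360.1, 382.3, 133.5]
eef_rot: [-0.0, 0.992, 0.126, 0.0]
ft_force: [0.8, -0.3, -0.2]
opening: 0.32
t 7.52 ee [360.1 382.3 133.5] F [ 0.8 -0.3 -0.2] op 27.3 rv [-0.   -0.01  0.05] shift(now) [  2.5   2.  111.5] shift(target axes) [  2.5   2.  111.5] n 3.0
```

View pics/t9.png

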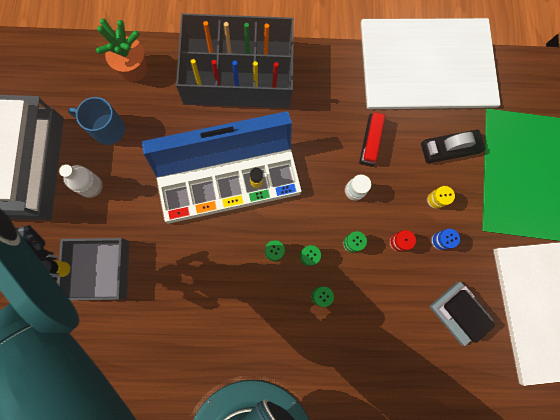

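```bash
python3 -c "
from h import *
c=ctrl.get_calibration('top')
print(proj(c,[360,382,118]),proj(c,[360,382,160]))
go([363,379,22])
a=cv2.imread('pics/t9.png');cv2.imwrite('pics/t9c.png',cv2.resize(a[210:320,10:150],None,fx=5,fy=5,interpolation=2))"
```

```text
(np.float64(64.33755439381204), np.float64(268.687807704493)) (np.float64(54.808277660720506), np.float64(267.6509734203804))
t 7.57 ee [357.2 386.4 133.4] F [-4.1  2.4 -1.3] op 27.8 rv [-0.12  0.05  0.19] shift(now) [  3.9   8.9 111.4] shift(target axes) [  3.8   8.6 111.4] n 3.0
```

View pics/t9c.png

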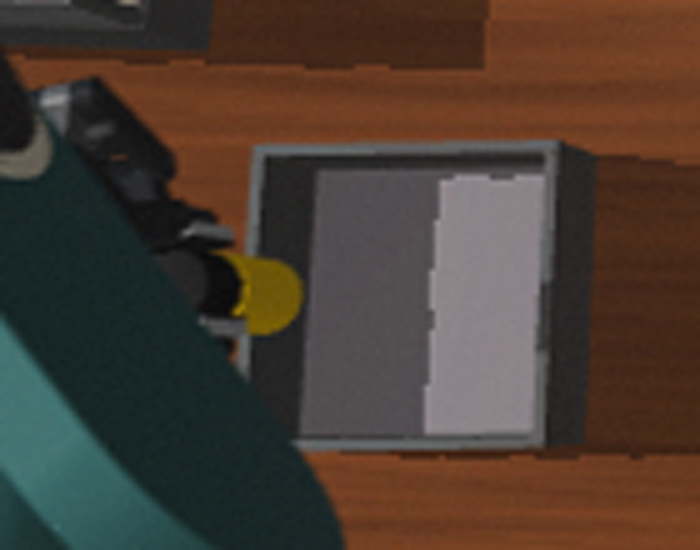

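```bash
python3 -m handwheel '0 0 0 0 4 20 0; 0 0 0 0 0 30 0; 0 0 0 0 0 30 0; 0 0 0 0 0 20 0; 0 0 0 0 0 6 0';python3 -m handwheel '0 0 0 0 0 0 0; 0 0 0 0 0 0 0; 0 0 0 0 0 4 0; 0 0 0 0 0 0 0; 0 0 0 0 0 0 0'; python3 -c "
from h import *
go([363,377,22])"
```

```text
clock: 7.98
ee_pos: [361.0, 375.8, 23.8]
eef_rot: [0.001, 0.992, 0.126, -0.002]
ft_force: [-0.1, 0.6, -1.1]
opening: 0.323
clock: 8.4
ee_pos: [362.8, 377.4, 24.5]
eef_rot: [-0.0, 0.992, 0.126, 0.0]
ft_force: [0.6, -0.7, -0.1]
opening: 0.329
t 8.4 ee [362.8 377.4  24.5] F [ 0.6 -0.7 -0.1] op 28.1 rv [-0.03 -0.06  0.05] shift(now) [0.1 0.4 2.5] shift(target axes) [0.1 0.4 2.5] n 1.0
```

```bash
python3 -m handwheel '0 0 0 0 0 3 0; 0 0 0 0 0 0 0; 0 0 0 0 0 0 50; 0 0 0 0 0 0 50; 0 0 0 0 0 0 50';python3 -m handwheel '0 0 0 0 0 -10 50; 0 0 0 0 0 -20 50; 0 0 0 0 0 -30 50; 0 0 0 0 0 -35 50; 0 0 0 0 0 -25 50'; python3 -c "
from h import *
a=snap('wrist');cv2.imwrite('pics/w10.png',cv2.cvtColor(a,cv2.COLOR_RGB2BGR))
go([577,8,142])
c=ctrl.observe();print()"
```

```text
clock: 8.82
ee_pos: [362.5, 377.2, 20.8]
eef_rot: [-0.0, 0.992, 0.126, 0.0]
ft_force: [1.2, -0.0, -0.5]
opening: 0.586
clock: 9.23
ee_pos: [362.7, 377.3, 144.4]
eef_rot: [-0.001, 0.992, 0.126, 0.001]
ft_force: [0.3, -0.2, 0.4]
opening: 0.586
t 9.28 ee [363.9 378.4 149.2] F [-0.3  0.7  5.7] op 50.0 rv [-0.22 -0.39  0.06] shift(now) [113.8 411.9   6.4] shift(target axes) [114.3 411.8   7.2] n 11.0
```

View pics/w10.png

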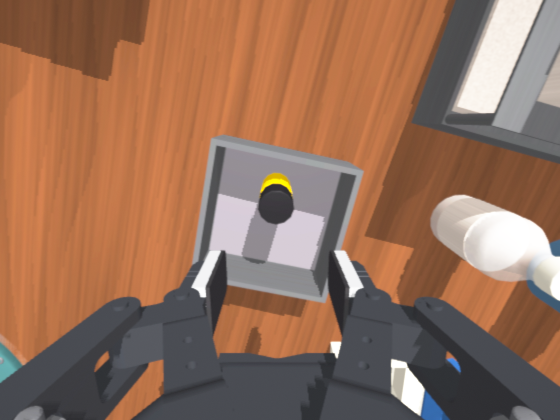

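```bash
python3 -c "
from h import *
c=ctrl.get_calibration('wrist');print(ray(c,277,204,85))"; python3 -m handwheel '0 0 0 11.5 41.5 0 50; 0 0 0 11.5 41.5 0 50; 0 0 0 11.5 41.5 0 50; 0 0 0 11.5 41.5 0 50; 0 0 0 11.5 41.5 0 50';python3 -m handwheel '0 0 0 11.5 41.5 0 50; 0 0 0 11.5 41.5 0 50; 0 0 0 11.5 41.5 0 50; 0 0 0 11.5 41.5 0 50; 0 0 0 11.5 41.5 0 50'; python3 -m handwheel '0 0 0 0 0 0 50; 0 0 0 0 0 0 50; 0 0 0 0 0 0 50; 0 0 0 0 0 0 50; 0 0 0 0 0 0 50'; python3 -c "
from h import *
go([578.5,5,18.8])
a=snap('wrist');cv2.imwrite('pics/w11.png',cv2.cvtColor(a,cv2.COLOR_RGB2BGR))"
```

```text
[364.16600009 382.55875442  85.        ]
clock: 9.7
ee_pos: [467.0, 194.8, 141.6]
eef_rot: [-0.0, 0.992, 0.126, 0.001]
ft_force: [0.3, 0.4, -0.0]
opening: 0.585
clock: 10.12
ee_pos: [571.1, 13.9, 141.4]
eef_rot: [0.0, 0.992, 0.126, 0.0]
ft_force: [0.6, 0.6, -0.9]
opening: 0.585
clock: 10.53
ee_pos: [570.1, 17.1, 141.0]
eef_rot: [-0.0, 0.992, 0.127, 0.0]
ft_force: [0.0, 0.1, 0.6]
opening: 0.583
t 10.53 ee [570.1  17.1 141. ] F [0.  0.1 0.6] op 49.8 rv [-0.   -0.02  0.14] shift(now) [  5.   13.9 122.2] shift(target axes) [  5.1  13.8 122.2] n 3.0
```

View pics/w11.png

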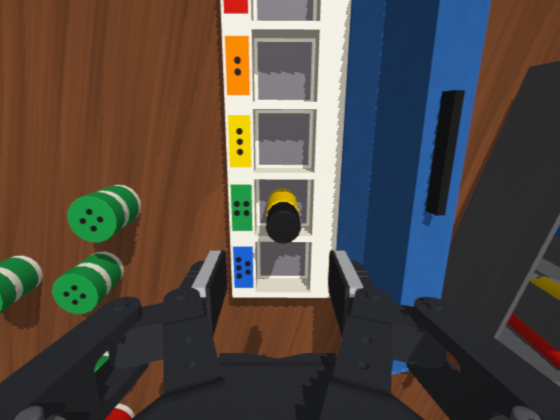

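```bash
python3 -c "
from h import *
c=ctrl.get_calibration('wrist');p=ray(c,284,222,84)[:2];Y=np.array([-.2487,.9686]);print(p)
go([*(p-3.5*Y),18.8])"
```

```text
[578.69279349   9.91439155]
t 10.58 ee [570.2  17.1 141. ] F [-0.5 -1.   0.3] op 49.8 rv [ 0.   -0.02  0.14] shift(now) [  6.4  12.6 122.2] shift(target axes) [  6.5  12.6 122.2] n 3.0
```

```bash
python3 -m handwheel '0 0 0 6.4 12.7 15 50; 0 0 0 0 0 35 50; 0 0 0 0 0 35 50; 0 0 0 0 0 25 50; 0 0 0 0 0 12 50'; python3 -m handwheel '0 0 0 0 0 0 50; 0 0 0 0 0 0 0; 0 0 0 0 0 0 0; 0 0 0 0 0 0 0; 0 0 0 0 0 0 0';python3 -m handwheel '0 0 0 0 0 -10 0; 0 0 0 0 0 -25 0; 0 0 0 0 0 -35 0; 0 0 0 0 0 -30 0; 0 0 0 0 0 -15 0'; python3 -c "
from h import *
go([363,322,130])
a=snap('wrist');cv2.imwrite('pics/w12.png',cv2.cvtColor(a,cv2.COLOR_RGB2BGR))"
```

```text
clock: 11.0
ee_pos: [578.0, 6.2, 15.2]
eef_rot: [-0.0, 0.992, 0.126, -0.002]
ft_force: [-1.0, 0.1, -0.4]
opening: 0.585
clock: 11.42
ee_pos: [581.0, 5.4, 20.8]
eef_rot: [0.0, 0.992, 0.126, 0.002]
ft_force: [-1.1, -0.1, 8.4]
opening: 0.319
clock: 11.83
ee_pos: [580.9, 5.3, 139.2]
eef_rot: [0.0, 0.992, 0.126, 0.002]
ft_force: [0.4, -0.5, 0.6]
opening: 0.328
t 11.83 ee [580.9   5.3 139.2] F [ 0.4 -0.5  0.6] op 28.0 rv [ 0.08 -0.27  0.05] shift(now) [-132.  -361.1    8.1] shift(target axes) [-132.3 -360.9    9.2] n 9.0
```

View pics/w12.png

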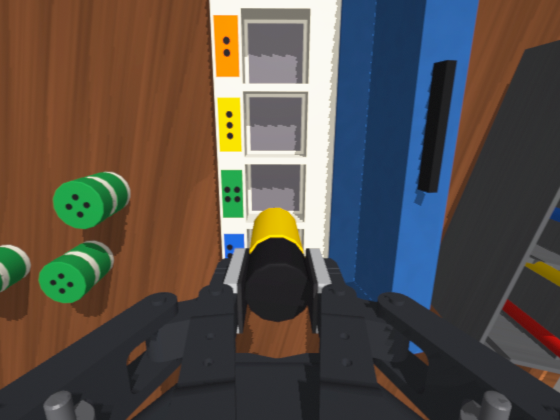

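```bash
python3 -m handwheel '0 0 0 -13 -36 0 0; 0 0 0 -13 -36 0 0; 0 0 0 -13 -36 0 0; 0 0 0 -13 -36 0 0; 0 0 0 -13 -36 0 0'; python3 -m handwheel '0 0 0 -13 -36 0 0; 0 0 0 -13 -36 0 0; 0 0 0 -13 -36 0 0; 0 0 0 -13 -36 0 0; 0 0 0 -13 -36 0 0';python3 -m handwheel '0 0 0 0 0 0 0; 0 0 0 0 0 0 0; 0 0 0 0 0 10 0; 0 0 0 0 0 30 0; 0 0 0 0 0 15 0'; python3 -c "
from h import *
go([363,322,22])
a=snap('wrist');cv2.imwrite('pics/w13.png',cv2.cvtColor(a,cv2.COLOR_RGB2BGR))"
```

```text
clock: 12.3
ee_pos: [470.7, 164.4, 134.4]
eef_rot: [-0.0, 0.992, 0.125, 0.0]
ft_force: [0.6, -0.2, 0.5]
opening: 0.321
clock: 12.72
ee_pos: [362.7, 322.7, 134.6]
eef_rot: [-0.0, 0.992, 0.126, 0.0]
ft_force: [0.9, 0.8, -0.2]
opening: 0.32
clock: 13.13
ee_pos: [364.2, 320.1, 76.0]
eef_rot: [0.0, 0.992, 0.125, -0.001]
ft_force: [-1.1, -0.0, -2.0]
opening: 0.322
t 13.13 ee [364.2 320.1  76. ] F [-1.1 -0.  -2. ] op 27.5 rv [ 0.04  0.06 -0.04] shift(now) [-0.7 -2.2 54. ] shift(target axes) [-0.7 -2.2 54. ] n 2.0
```

View pics/w13.png

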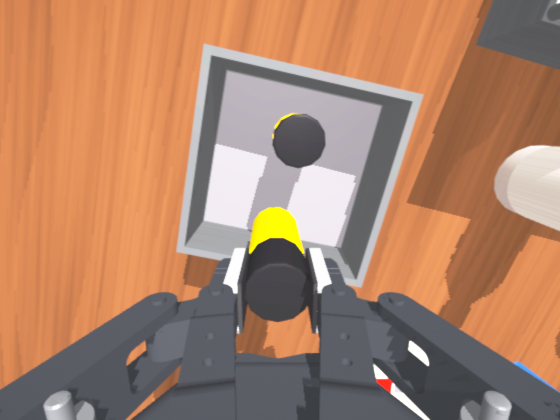

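```bash
python3 -m handwheel '0 0 0 0 -2 15 0; 0 0 0 0 0 20 0; 0 0 0 0 0 12 0; 0 0 0 0 0 4 0; 0 0 0 0 0 0 0'; python3 -m handwheel '0 0 0 0 0 2 0; 0 0 0 0 0 0 0; 0 0 0 0 0 0 50; 0 0 0 0 0 0 50; 0 0 0 0 0 0 50';python3 -m handwheel '0 0 0 0 0 -10 50; 0 0 0 0 0 -25 50; 0 0 0 0 0 -35 50; 0 0 0 0 0 -35 50; 0 0 0 0 0 -20 50'; python3 -c "
from h import *
go([441.5,-327,100])
a=snap('wrist');cv2.imwrite('pics/w14.png',cv2.cvtColor(a,cv2.COLOR_RGB2BGR))
im=snap('top','t14.png');c=ctrl.get_calibration('top')
for k in('red','yellow','green','blue'):
    for a,p,b in blobs(im,k):
        if 250<a<450 and p[0]>260: d=dotc(im,b);print(k,p,d.round(1),ray(c,*d,56)[:2].round(1))
"
```

```text
clock: 13.6
ee_pos: [363.6, 322.7, 27.0]
eef_rot: [0.0, 0.992, 0.125, -0.001]
ft_force: [-0.1, -0.3, -0.1]
opening: 0.316
clock: 14.02
ee_pos: [363.8, 323.6, 26.2]
eef_rot: [-0.0, 0.992, 0.126, 0.0]
ft_force: [-0.4, -0.0, -0.5]
opening: 0.583
clock: 14.43
ee_pos: [364.1, 323.9, 155.6]
eef_rot: [-0.001, 0.992, 0.126, 0.002]
ft_force: [0.6, 0.5, 0.9]
opening: 0.586
t 14.43 ee [364.1 323.9 155.6] F [0.6 0.5 0.9] op 50.0 rv [-0.1  -0.21  0.06] shift(now) [-87.8 649.7  54.2] shift(target axes) [-86.9 649.7  55.6] n 16.0
red [403.  240.3] [405.1 241.1] [ 441.5 -327.3]
yellow [441.2 196.5] [444.3 198. ] [ 541.7 -420.2]
green [355.  241.4] [356.8 240.6] [ 439.8 -220.2]
green [274.2 250.1] [274.4 249.6] [415.  -39.1]
green [310.1 254.9] [311.2 254.5] [ 406.6 -119.6]
green [323.7 296.4] [323.7 296.5] [ 317.5 -147. ]
blue [446.1 238.9] [449.4 239.4] [ 448.2 -426.5]
```

View pics/w14.png

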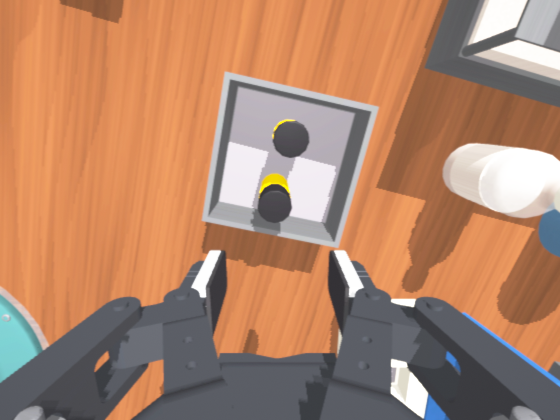

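View pics/t14.png

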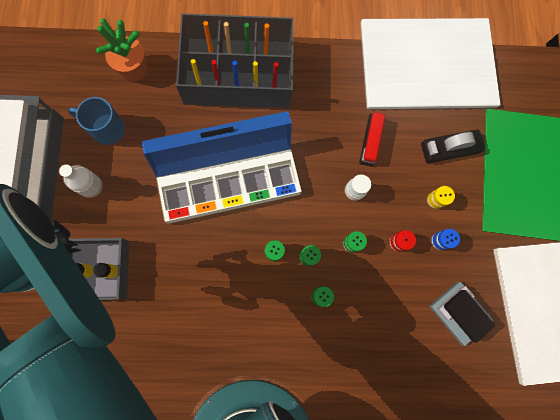

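```bash
python3 -m handwheel '0 0 0 -5.4 40.6 0 60; 0 0 0 -5.4 40.6 0 60; 0 0 0 -5.4 40.6 0 60; 0 0 0 -5.4 40.6 0 60; 0 0 0 -5.4 40.6 0 60'; python3 -m handwheel '0 0 0 -5.4 40.6 0 60; 0 0 0 -5.4 40.6 0 60; 0 0 0 -5.4 40.6 0 60; 0 0 0 -5.4 40.6 0 60; 0 0 0 -5.4 40.6 0 60'; python3 -m handwheel '0 0 0 -5.4 40.6 0 60; 0 0 0 -5.4 40.6 0 60; 0 0 0 -5.4 40.6 0 60; 0 0 0 -5.4 40.6 0 60; 0 0 0 -5.4 40.6 0 60'; python3 -c "
from h import *
a=snap('wrist');cv2.imwrite('pics/w15.png',cv2.cvtColor(a,cv2.COLOR_RGB2BGR));go([443,-330,100])"
```

```text
clock: 14.95
ee_pos: [387.5, 118.5, 150.6]
eef_rot: [0.0, 0.992, 0.126, 0.0]
ft_force: [-0.2, 0.2, 0.2]
opening: 0.7
clock: 15.37
ee_pos: [412.1, -85.2, 150.8]
eef_rot: [0.0, 0.992, 0.126, 0.0]
ft_force: [1.4, 0.9, 0.6]
opening: 0.708
clock: 15.78
ee_pos: [436.7, -288.7, 150.5]
eef_rot: [-0.0, 0.992, 0.126, -0.0]
ft_force: [0.6, 1.3, 0.6]
opening: 0.704
t 15.83 ee [ 436.9 -293.8  149.8] F [-3.6  0.6 -2.6] op 59.5 rv [ 0.06  0.09 -0.08] shift(now) [-3.  36.6 49.8] shift(target axes) [-3.1 36.6 49.8] n 2.0
```

View pics/w15.png

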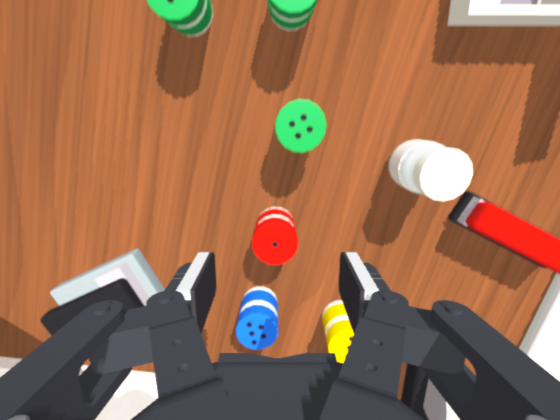

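```bash
python3 -m handwheel '0 0 0 -1 10 0 60; 0 0 0 0 0 0 60; 0 0 0 0 0 0 60; 0 0 0 0 0 0 60; 0 0 0 0 0 0 60';  python3 -c "
from h import *
c=ctrl.get_calibration('wrist');im=snap('wrist','w16.png')
for k in('red','yellow','green','blue'):
    for a,p,b in blobs(im,k,amin=500):
        print(k,a,p,b,ray(c,*p,56)[:2].round(1))
i=cv2.cvtColor(im[150:390,200:400],cv2.COLOR_RGB2BGR);cv2.imwrite('pics/w16c.png',cv2.resize(i,None,fx=2.5,fy=2.5));go([443,-330,100])"
```

```text
clock: 16.25
ee_pos: [438.9, -295.3, 151.0]
eef_rot: [0.0, 0.992, 0.127, 0.0]
ft_force: [-0.5, 0.2, -0.9]
opening: 0.698
red 3134 [516.  226.8] [467 194  93  72] [ 660.  -265.5]
red 2051 [274.1 229.4] [251 201  47  56] [ 444.5 -324. ]
yellow 1169 [337.3 327.3] [323 298  31  59] [ 533.3 -410.6]
green 800 [185.9   8.9] [155   0  55  24] [ 334.8 -167.5]
green 570 [290.7   7. ] [270   0  43  18] [ 411.9 -146.2]
green 2021 [299.9 115.7] [275  90  51  53] [ 440.3 -221. ]
t 16.3 ee [ 438.9 -295.4  151. ] F [-0.3  0.4  0.6] op 60.2 rv [ 0.02 -0.02  0.13] shift(now) [-4.7 34.5 51. ] shift(target axes) [-4.6 34.5 51. ] n 2.0
```

View pics/w16c.png

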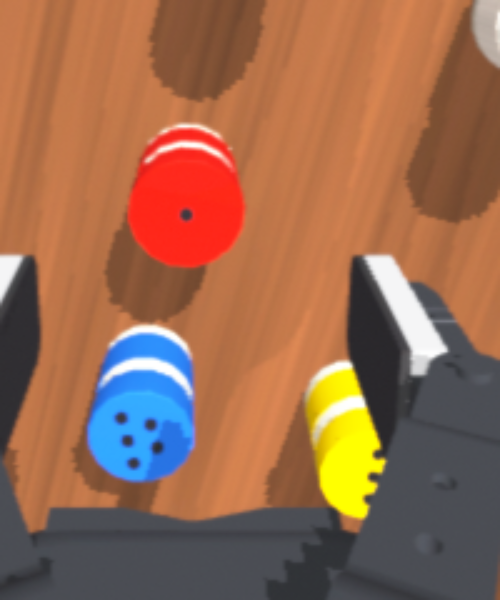

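```bash
python3 -c "
from h import *
c=ctrl.get_calibration('wrist');Y=np.array([-.2487,.9686])
for p in((274.4,236),):
    q=ray(c,*p,56)[:2];print(q);go([*(q-3.5*Y),10])
print('blue',ray(c,200+128/2.5,150+440/2.5,56))
"
```

```text
[ 446.41606302 -330.39217501]
t 16.3 ee [ 438.9 -295.4  151. ] F [-0.3  0.4  0.6] op 60.2 rv [ 0.02 -0.02  0.13] shift(now) [ -1.5  39.2 141. ] shift(target axes) [ -1.4  39.3 141. ] n 4.0
blue [ 447.92829021 -431.25540632   56.        ]
```

```bash
python3 -m handwheel '0 0 0 -0.7 20 5 60; 0 0 0 -0.7 19 20 60; 0 0 0 0 0 35 60; 0 0 0 0 0 35 60; 0 0 0 0 0 25 60'; python3 -m handwheel '0 0 0 0 0 15 60; 0 0 0 0 0 5 60; 0 0 0 0 0 0 60; 0 0 0 0 0 0 60; 0 0 0 0 0 0 60';  python3 -c "
from h import *
snap('wrist','w17.png');im=snap('scene');i=cv2.cvtColor(im[110:230,100:240],cv2.COLOR_RGB2BGR);cv2.imwrite('pics/s17.png',cv2.resize(i,None,fx=5,fy=5,interpolation=2));go([447.3,-333.8,0])"
```

```text
clock: 16.72
ee_pos: [446.5, -333.4, 28.1]
eef_rot: [-0.001, 0.992, 0.126, -0.0]
ft_force: [0.2, 0.6, -0.1]
opening: 0.704
clock: 17.13
ee_pos: [447.8, -334.9, 12.4]
eef_rot: [0.001, 0.992, 0.126, 0.001]
ft_force: [-0.6, 0.8, 0.6]
opening: 0.7
t 17.23 ee [ 447.7 -334.9   12.1] F [ 0.1 -0.2 -0.7] op 60.0 rv [ 0.09 -0.07  0.06] shift(now) [-0.1 -1.2 12.1] shift(target axes) [-0.1 -1.2 12.1] n 1.0
```

View pics/w17.png

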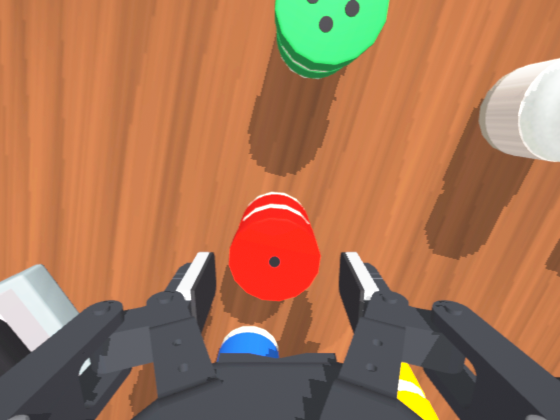

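View pics/s17.png

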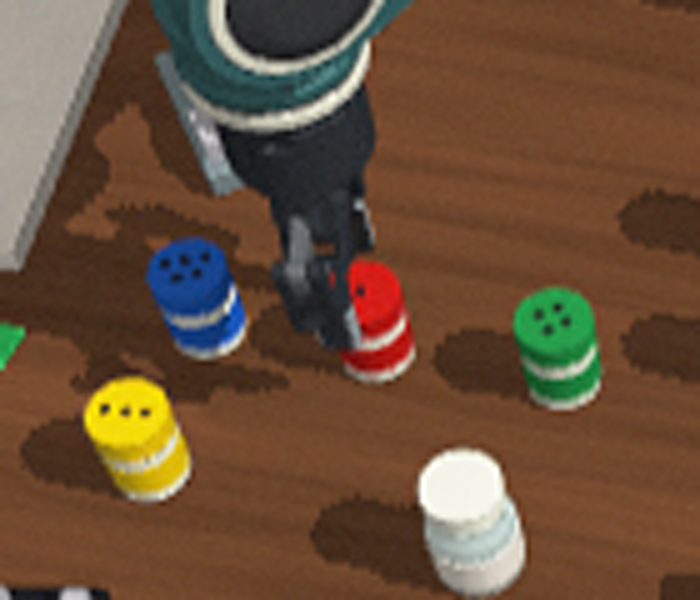

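```bash
python3 -c "
from h import *
c=ctrl.get_calibration('wrist');o=ctrl.observe()['ee_pos']
X=np.array([.9686,.2487]);Y=np.array([-.2487,.9686])
q=ray(c,274.5,262,56);print('pot',q, ((q-o)[:2]@X,(q-o)[:2]@Y))
for z in(30,40,45,50,55,60):
    a,b=ray(c,207,253,z),ray(c,347,253,z);print(z,np.linalg.norm(a-b),((a+b)/2-o)[:2]@Y,((a+b)/2-o)[:2]@X)
i=cv2.imread('pics/w17.png')[235:345,150:410];cv2.imwrite('pics/w17c.png',cv2.resize(i,None,fx=3,fy=3))
"
```

```text
pot [ 445.9716453  -329.65254655   56.        ] (np.float64(-0.33111168617134945), np.float64(5.511208631806506))
30 77.46089082866388 -1.745470668642323 0.8931125320160309
40 72.58642112414161 2.8035132361772015 0.8732309468145873
45 70.14918627188045 5.07800518858695 0.8632901542139206
50 67.71195141961934 7.352497140996768 0.8533493616132128
55 65.27471656735817 9.626989093406475 0.8434085690124771
60 62.83748171509706 11.901481045816277 0.8334677764118243
```

View pics/w17c.png

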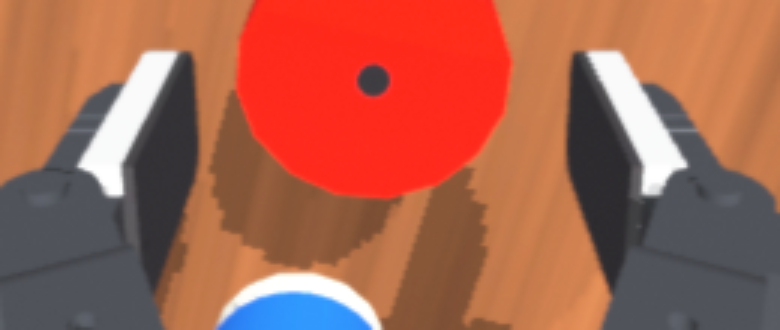

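```bash
python3 -c "
from h import *
c=ctrl.get_calibration('wrist');o=ctrl.observe()['ee_pos']
X=np.array([.9686,.2487]);Y=np.array([-.2487,.9686])
for z in(46,50,54,58):
  for u,v in((213.5,254),(340.7,254),(215.7,285),(339,285)):
    a=ray(c,u,v,z);print(z,(a-o)[:2]@X,(a-o)[:2]@Y)
"
```

```text
46 -30.768234962666142 4.972176224392821
46 32.58772263300215 5.010283892217167
46 -30.608308736752257 -12.358559736162846
46 32.7302547444466 -12.33109148019367
50 -29.890896926615927 6.807464189189594
50 31.691767616090917 6.844505247571278
50 -29.73544693429016 -10.038195468397163
50 31.830310344174386 -10.01149603148366
54 -29.013558890565672 8.642752153986299
54 30.795812599179683 8.678726602925389
54 -28.862585131828133 -7.717831200631521
54 30.930365943902224 -7.69190058277366
58 -28.13622085451547 10.478040118783017
58 29.899857582268446 10.512947958279499
58 -27.98972332936605 -5.397466932865891
58 30.03042154363008 -5.372305134063605
```

```bash
python3 -m handwheel '0 0 0 0 -5 0 60; 0 0 0 0 0 5 60; 0 0 0 0 0 5 60; 0 0 0 0 0 5 60; 0 0 0 0 0 0 60'; python3 -m handwheel '0 0 0 0 0 0 60; 0 0 0 0 0 0 20; 0 0 0 0 0 0 20; 0 0 0 0 0 0 20; 0 0 0 0 0 0 20';  python3 -c "
from h import *
snap('wrist','w18.png');im=snap('scene');i=cv2.cvtColor(im[110:230,100:240],cv2.COLOR_RGB2BGR);cv2.imwrite('pics/s18.png',cv2.resize(i,None,fx=5,fy=5,interpolation=2));go([447.3,-333.8,0])"
```

```text
clock: 17.65
ee_pos: [445.3, -329.3, -5.7]
eef_rot: [-0.001, 0.992, 0.126, -0.001]
ft_force: [-0.0, 0.2, 0.3]
opening: 0.702
clock: 18.07
ee_pos: [446.0, -329.9, -3.9]
eef_rot: [0.0, 0.992, 0.126, 0.0]
ft_force: [-0.1, -0.4, 3.9]
opening: 0.492
t 18.17 ee [ 446.  -329.9   -3.9] F [-1.1 -0.2  4.7] op 42.6 rv [ 0.03 -0.02  0.05] shift(now) [ 0.3  4.1 -3.9] shift(target axes) [ 0.3  4.1 -3.9] n 1.0
```

View pics/w18.png

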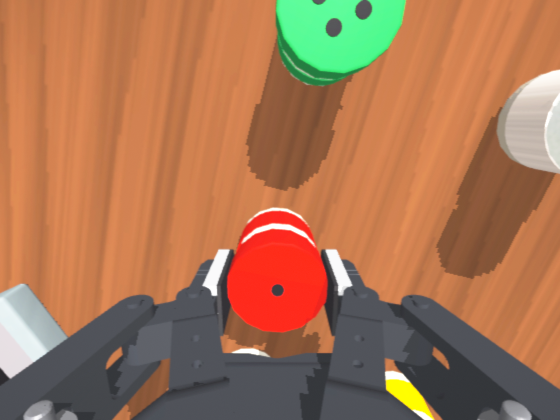

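View pics/s18.png

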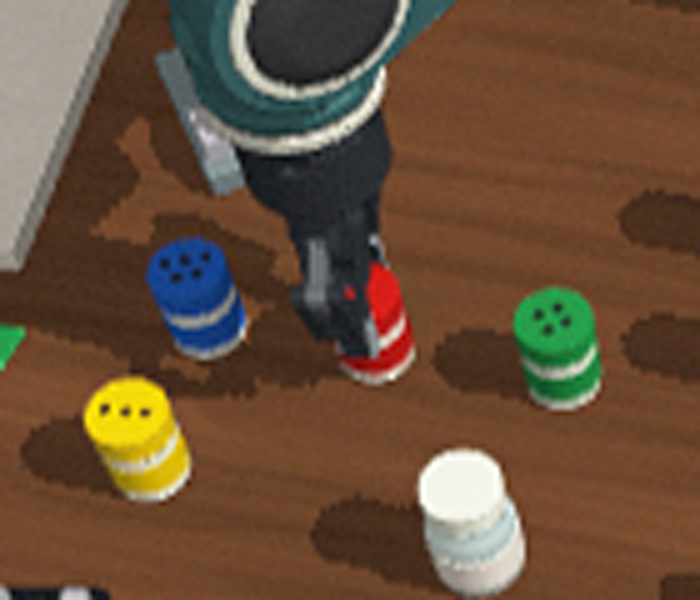

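```bash
python3 -m handwheel '0 0 0 0 0 -10 20; 0 0 0 0 0 -25 20; 0 0 0 0 0 -35 20; 0 0 0 5 -12 -32 20; 0 0 0 10 -25 -15 20'; python3 -c "
from h import *
snap('wrist','w19.png');go([533.6,188.1,115])"
```

```text
clock: 18.58
ee_pos: [451.7, -291.7, 117.3]
eef_rot: [0.002, 0.992, 0.125, 0.001]
ft_force: [1.3, -0.7, -0.2]
opening: 0.492
t 18.63 ee [ 452.8 -287.6  119. ] F [2.8 0.2 3.3] op 42.5 rv [ 0.18 -0.27  0.02] shift(now) [ 196.7 -440.6    3.5] shift(target axes) [ 196.5 -440.6    4. ] n 11.0
```

View pics/w19.png

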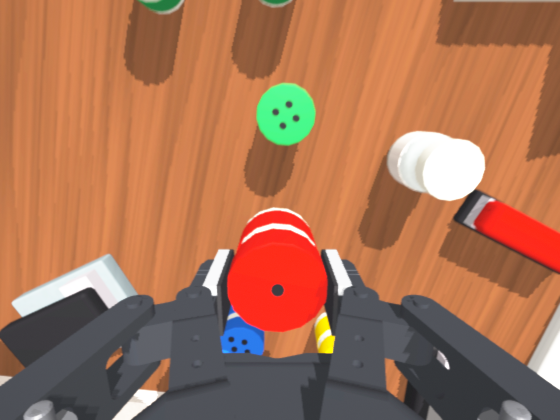

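```bash
python3 -m handwheel '0 0 0 16.5 -37 0 20; 0 0 0 16.5 -37 0 20; 0 0 0 16.5 -37 0 20; 0 0 0 16.5 -37 0 20; 0 0 0 16.5 -37 0 20'; python3 -m handwheel '0 0 0 16.5 -37 0 20; 0 0 0 16.5 -37 0 20; 0 0 0 16.5 -37 0 20; 0 0 0 16.5 -37 0 20; 0 0 0 16.5 -37 0 20'; python3 -m handwheel '0 0 0 16.5 -37 0 20; 0 0 0 16.5 -37 0 20; 0 0 0 0 0 0 20; 0 0 0 0 0 0 20; 0 0 0 0 0 0 20'; python3 -c "
from h import *
go([533.6,188.1,0]);snap('wrist','w20.png');snap('scene','s20.png')"
```

```text
clock: 19.05
ee_pos: [484.5, -88.4, 113.1]
eef_rot: [-0.0, 0.992, 0.126, 0.0]
ft_force: [0.2, -0.3, -2.3]
opening: 0.499
clock: 19.47
ee_pos: [518.2, 111.5, 113.2]
eef_rot: [-0.0, 0.992, 0.126, 0.0]
ft_force: [1.1, -0.3, -1.5]
opening: 0.492
clock: 19.88
ee_pos: [531.7, 189.1, 112.6]
eef_rot: [0.0, 0.992, 0.126, -0.0]
ft_force: [-0.4, -1.1, -1.5]
opening: 0.497
t 19.88 ee [531.7 189.1 112.6] F [-0.4 -1.1 -1.5] op 42.4 rv [0.01 0.04 0.1 ] shift(now) [  1.7   1.5 112.6] shift(target axes) [  1.6   1.5 112.6] n 3.0
```

View pics/w20.png

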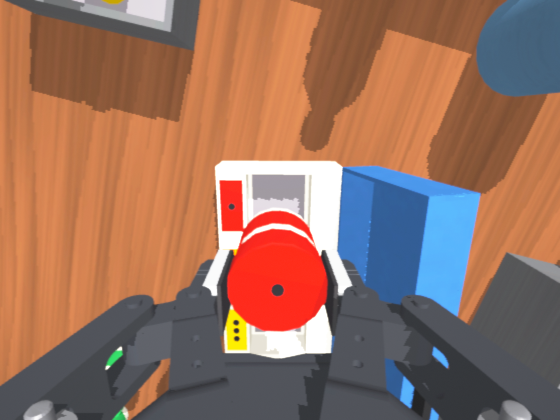

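View pics/s20.png

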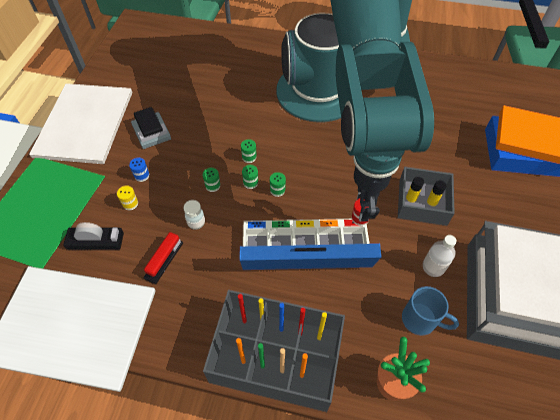

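```bash
python3 -c "
from h import *
c=ctrl.get_calibration('wrist');im=cv2.cvtColor(cv2.imread('pics/w20.png'),cv2.COLOR_BGR2RGB);X=np.array([.9686,.2487])
for a,p,b in blobs(im,'red',amin=200): 
    if p[0]<245: q=ray(c,*p,34)[:2];print(p,b,q,q+40*X)
# pocket far corners at z34
for p in((247,174),(308,174)): print(ray(c,*p,34)[:2])
"
```

```text
[502.45284552 206.88017498]
[551.26167325 219.4161095 ]
```

```bash
python3 -c "
from h import *
c=ctrl.get_calibration('wrist');X=np.array([.9686,.2487])
q=ray(c,231.5,205.8,34)[:2];print(q,q+40*X)
i=cv2.imread('pics/w20.png')[150:260,200:360];cv2.imwrite('pics/w20c.png',cv2.resize(i,None,fx=4.5,fy=4.5))
"
```

```text
[495.76344133 176.97928426] [534.50744133 186.92728426]
```

View pics/w20c.png

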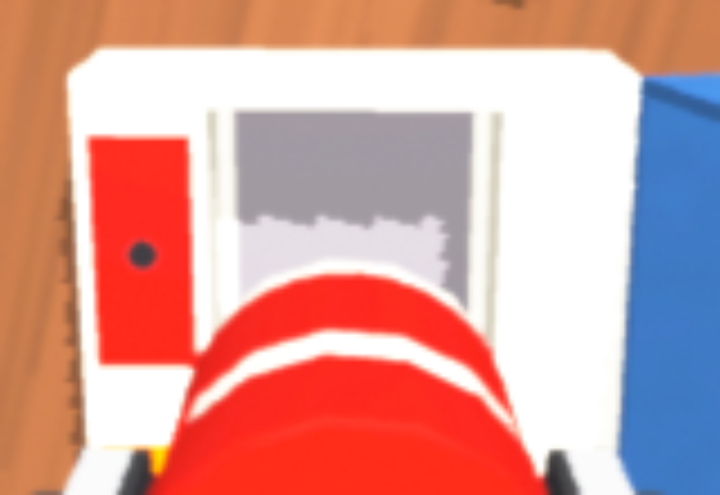

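```bash
python3 -m handwheel '0 0 0 1.8 2.1 10 20; 0 0 0 0 0 25 20; 0 0 0 0 0 20 20; 0 0 0 0 0 10 20; 0 0 0 0 0 0 20'; python3 -m handwheel '0 0 0 0 0 0 20; 0 0 0 0 0 8 20; 0 0 0 0 0 10 20; 0 0 0 0 0 8 20; 0 0 0 0 0 0 20'; python3 -c "
from h import *
go([534,187.5,2]);snap('wrist','w21.png')"
```

```text
clock: 20.4
ee_pos: [533.1, 186.5, 44.9]
eef_rot: [0.0, 0.992, 0.125, -0.002]
ft_force: [-0.4, 0.2, -2.1]
opening: 0.495
clock: 20.82
ee_pos: [533.4, 187.4, 19.7]
eef_rot: [0.0, 0.992, 0.126, -0.001]
ft_force: [-0.6, 0.3, -2.1]
opening: 0.494
t 20.82 ee [533.4 187.4  19.7] F [-0.6  0.3 -2.1] op 42.2 rv [0.01 0.13 0.06] shift(now) [ 0.6  0.1 17.7] shift(target axes) [ 0.6  0.1 17.7] n 1.0
```

View pics/w21.png

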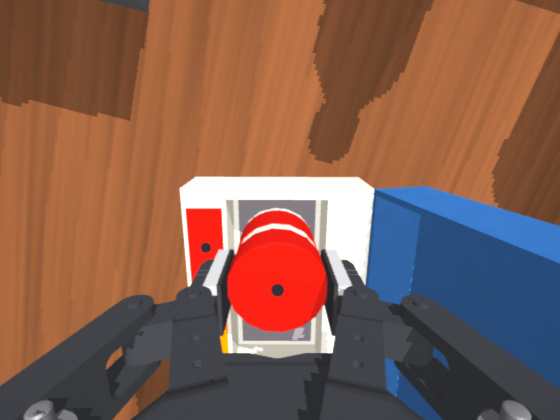

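Centred in the pocket mouth. I'll lower it the rest of the way slowly.

```bash
python3 -m handwheel '0 0 0 0 0 5 20; 0 0 0 0 0 5 20; 0 0 0 0 0 4 20; 0 0 0 0 0 2 20; 0 0 0 0 0 0 20'; python3 -c "
from h import *
go([534,187.5,1])"
```

```text
clock: 21.28
ee_pos: [534.0, 187.6, 5.1]
eef_rot: [0.0, 0.992, 0.126, -0.0]
ft_force: [0.1, 0.2, -1.9]
opening: 0.495
t 21.28 ee [534.  187.6   5.1] F [ 0.1  0.2 -1.9] op 42.3 rv [0.   0.05 0.06] shift(now) [-0.   0.1  4.1] shift(target axes) [-0.   0.1  4.1] n 1.0
```

```bash
python3 -m handwheel '0 0 0 0 0 2 20; 0 0 0 0 0 1.5 20; 0 0 0 0 0 1 20; 0 0 0 0 0 0 20; 0 0 0 0 0 0 20'; python3 -c "
from h import *
go([534,187.5,1]);snap('wrist','w22.png')"
```

```text
clock: 21.7
ee_pos: [534.3, 187.7, 1.2]
eef_rot: [-0.0, 0.992, 0.126, -0.0]
ft_force: [-0.1, 0.3, -0.9]
opening: 0.495
t 21.7 ee [534.3 187.7   1.2] F [-0.1  0.3 -0.9] op 42.3 rv [-0.    0.    0.05] shift(now) [-0.3  0.1  0.2] shift(target axes) [-0.3  0.1  0.2] n 1.0
```

View pics/w22.png

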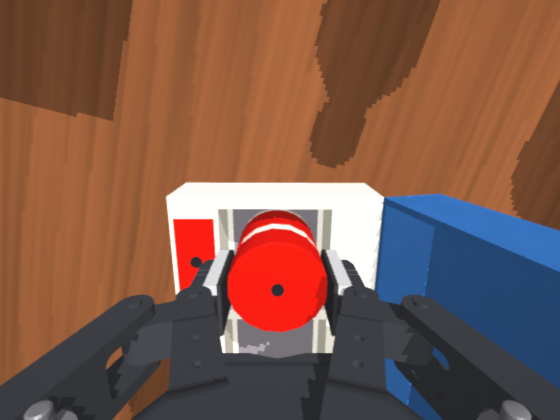

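```bash
python3 -m handwheel '0 0 0 0 0 0 56; 0 0 0 0 0 0 56; 0 0 0 0 0 -5 56; 0 0 0 0 0 -20 56; 0 0 0 0 0 -35 56'; python3 -m handwheel '0 0 0 0 0 -35 60; 0 0 0 0 0 -35 60; 0 0 0 -5 30 -20 60; 0 0 0 -5 40 0 60; 0 0 0 -5 40 0 60';  python3 -c "
from h import *
snap('wrist','w23.png');go([542,-395,150])
im=snap('top','t23.png');c=ctrl.get_calibration('top')
for k in('red','yellow','green','blue'):
    for a,p,b in blobs(im,k):
        if 250<a<450 and p[0]>260: print(k,p)
"
```

```text
clock: 22.17
ee_pos: [532.5, 187.1, 58.9]
eef_rot: [0.0, 0.992, 0.126, -0.003]
ft_force: [0.5, 0.0, 0.3]
opening: 0.659
clock: 22.58
ee_pos: [547.8, 76.7, 153.7]
eef_rot: [0.0, 0.992, 0.127, 0.002]
ft_force: [1.2, 0.2, -0.4]
opening: 0.703
t 22.63 ee [548.1  70.5 152.7] F [ 1.3 -5.3 -0.7] op 59.9 rv [ 0.16 -0.09 -0.03] shift(now) [-121.5  449.5    3.7] shift(target axes) [-121.7  449.4    2.7] n 11.0
yellow [443.9 195.4]
green [355.  241.4]
green [274.2 250.1]
green [310.  255.1]
green [322.5 296.3]
blue [277.7 119.9]
blue [274.1 145.8]
blue [447.8 239.1]
```

View pics/w23.png

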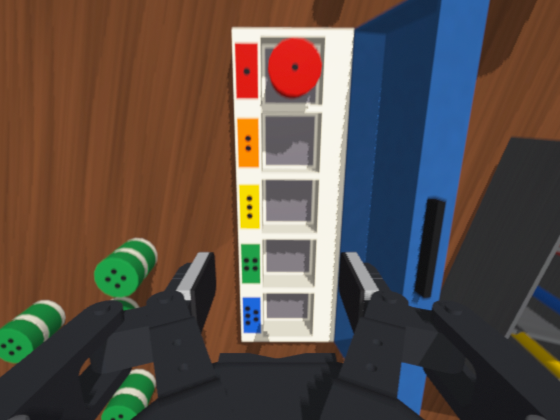

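```bash
python3 -m handwheel '0 0 0 -11 40.5 0 60; 0 0 0 -11 40.5 0 60; 0 0 0 -11 40.5 0 60; 0 0 0 -11 40.5 0 60; 0 0 0 -11 40.5 0 60';  python3 -m handwheel '0 0 0 -11 40.5 0 60; 0 0 0 -11 40.5 0 60; 0 0 0 -11 40.5 0 60; 0 0 0 -11 40.5 0 60; 0 0 0 -11 40.5 0 60'; python3 -m handwheel '0 0 0 -11 20 0 60; 0 0 0 0 0 0 60; 0 0 0 0 0 0 60; 0 0 0 0 0 0 60; 0 0 0 0 0 0 60'; cat >> h.py <<'E'
X=np.array([.9686,.2487]);Y=np.array([-.2487,.9686])
def seecap(fn,crop):
    c=ctrl.get_calibration('wrist');im=snap('wrist',fn+'.png')
    x0,y0,x1,y1=crop
    cv2.imwrite('pics/'+fn+'c.png',cv2.resize(cv2.cvtColor(im[y0:y1,x0:x1],cv2.COLOR_RGB2BGR),None,fx=3,fy=3))
    import json;json.dump({k:np.array(v).tolist() for k,v in c.items()},open('cal_'+fn+'.json','w'))
def cal(fn):
    import json;return json.load(open('cal_'+fn+'.json'))
E
python3 -c "
from h import *
seecap('w24',(180,120,400,300));go([542,-425,150])"
```

```text
clock: 23.1
ee_pos: [544.2, -132.5, 151.9]
eef_rot: [0.0, 0.992, 0.126, 0.0]
ft_force: [1.9, 0.4, -0.9]
opening: 0.702
clock: 23.52
ee_pos: [541.6, -341.1, 151.7]
eef_rot: [0.0, 0.992, 0.126, 0.0]
ft_force: [0.6, 0.1, -0.0]
opening: 0.703
clock: 23.93
ee_pos: [536.6, -360.3, 151.5]
eef_rot: [0.0, 0.992, 0.126, 0.0]
ft_force: [-0.2, -0.5, 0.2]
opening: 0.702
t 23.98 ee [ 536.6 -360.2  151.5] F [-0.8  0.9 -0.1] op 60.2 rv [ 0.01 -0.02  0.13] shift(now) [-11.   64.    1.5] shift(target axes) [-10.9  64.1   1.5] n 2.0
```

View pics/w24.png

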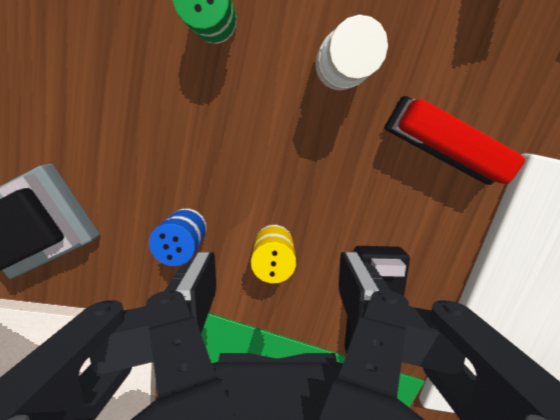

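View pics/w24c.png

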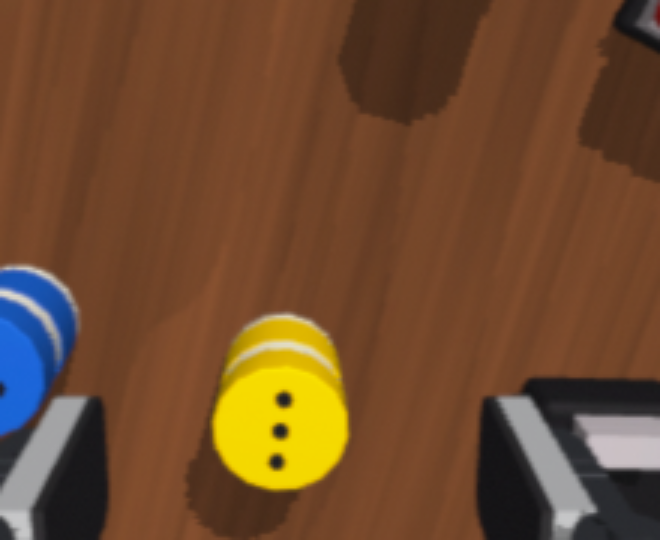

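```bash
python3 -c "
from h import *
c=cal('w24');q=ray(c,273.3,263.7,56)[:2];print(q,'blue',ray(c,172,245,56)[:2]);go([*q,-4])"
```

```text
[ 550.13174251 -423.16480275] blue [ 453.14573817 -428.31453107]
t 23.98 ee [ 536.6 -360.2  151.5] F [-0.8  0.9 -0.1] op 60.2 rv [ 0.01 -0.02  0.13] shift(now) [ -2.7  64.3 155.6] shift(target axes) [ -2.5  64.3 155.5] n 4.0
```

```bash
python3 -m handwheel '0 0 0.1 -1.2 32 0 60; 0 0 0 -1.2 32 20 60; 0 0 0 0 0 40 60; 0 0 0 0 0 40 60; 0 0 0 0 0 20 60'; python3 -m handwheel '0 0 0 0 0 0 60; 0 0 0 0 0 0 60; 0 0 0 0 0 5 60; 0 0 0 0 0 5 60; 0 0 0 0 0 0 60'; python3 -c "
from h import *
seecap('w25',(180,120,400,300));go([550.1,-423.2,-4])"
```

```text
clock: 24.4
ee_pos: [548.7, -422.1, 26.2]
eef_rot: [-0.002, 0.992, 0.125, -0.002]
ft_force: [0.1, 0.2, -1.3]
opening: 0.702
clock: 24.82
ee_pos: [550.2, -424.0, 22.0]
eef_rot: [0.0, 0.992, 0.125, 0.0]
ft_force: [-0.6, 0.0, -0.8]
opening: 0.7
t 24.87 ee [ 550.1 -424.    22. ] F [ 0.4 -0.8 -0.2] op 60.1 rv [ 0.05 -0.04 -0.04] shift(now) [ 0.2 -0.8 26. ] shift(target axes) [ 0.2 -0.7 26. ] n 1.0
```

View pics/w25.png

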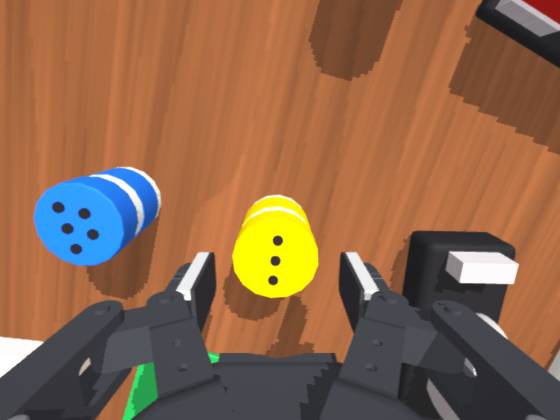

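```bash
python3 -c "
from h import *
c=cal('w25');q=ray(c,275.5,260.5,56)[:2];print(q)
e=np.array([550.1,-424])
for z in(0,30,50):
  for p in((405,310),(412,240)): print(z,(ray(c,*p,z)[:2]-e)@X,(ray(c,*p,z)[:2]-e)@Y)"
```

```text
[ 549.89845259 -422.46654232]
0 94.78933635267924 -65.32265490855292
0 93.25638691469939 -10.231102324078028
30 80.60794004062888 -44.82844797335315
30 79.30636471633093 1.9479189730450663
50 71.15367583259544 -31.16564334988666
50 70.00634991741865 10.067266504460434
```

Clear of the dispenser (70 mm or more away), so I'll grasp.

```bash
python3 -m handwheel '0 0 0 0 -1 8 60; 0 0 0 0 0 8 60; 0 0 0 0 0 7 60; 0 0 0 0 0 3 60; 0 0 0 0 0 0 60'; python3 -m handwheel '0 0 0 0 0 0 20; 0 0 0 0 0 0 20; 0 0 0 0 0 0 20; 0 0 0 0 0 0 20; 0 0 0 0 0 0 20'; python3 -c "
from h import *
go([564.6,67.7,110])"; python3 -m handwheel '0 0 0 0 0 -10 20; 0 0 0 0 0 -25 20; 0 0 0 0 0 -35 20; 0 0 0 0 0 -30 20; 0 0 0 0 0 -15 20'; python3 -c "
from h import *
go([564.6,67.7,110]);seecap('w26',(180,120,400,300))"
```

```text
clock: 25.28
ee_pos: [549.0, -422.6, -6.3]
eef_rot: [-0.001, 0.992, 0.125, -0.001]
ft_force: [-0.8, -0.1, 0.2]
opening: 0.704
clock: 25.7
ee_pos: [549.7, -423.1, -4.4]
eef_rot: [0.0, 0.992, 0.125, 0.0]
ft_force: [0.1, -0.3, 2.0]
opening: 0.495
t 25.7 ee [ 549.7 -423.1   -4.4] F [ 0.1 -0.3  2. ] op 42.2 rv [ 0.03 -0.02 -0.05] shift(now) [ 136.2 -471.8 -114.6] shift(target axes) [ 136.5 -471.7 -114.4] n 12.0
clock: 26.12
ee_pos: [550.4, -423.7, 115.4]
eef_rot: [0.002, 0.992, 0.125, 0.002]
ft_force: [0.3, 0.0, -0.9]
opening: 0.495
t 26.12 ee [ 550.4 -423.7  115.4] F [ 0.3  0.  -0.9] op 42.3 rv [ 0.22 -0.16 -0.04] shift(now) [ 135.6 -472.5    4. ] shift(target axes) [ 136.  -472.4    5.4] n 12.0
```

View pics/w26.png

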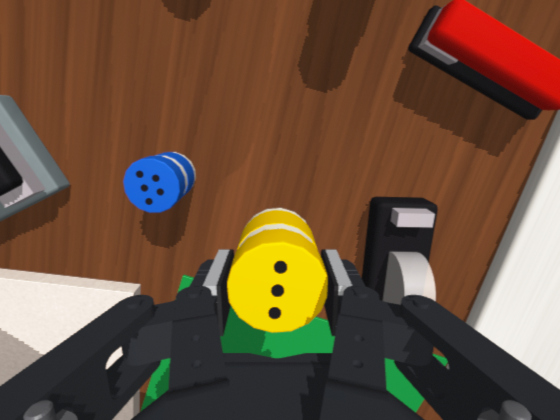

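```bash
python3 -m handwheel '0 0 0 11.3 -39.3 0 20; 0 0 0 11.3 -39.3 0 20; 0 0 0 11.3 -39.3 0 20; 0 0 0 11.3 -39.3 0 20; 0 0 0 11.3 -39.3 0 20'; python3 -m handwheel '0 0 0 11.3 -39.3 0 20; 0 0 0 11.3 -39.3 0 20; 0 0 0 11.3 -39.3 0 20; 0 0 0 11.3 -39.3 0 20; 0 0 0 11.3 -39.3 0 20'; python3 -m handwheel '0 0 0 11.3 -39.3 0 20; 0 0 0 11.3 -39.3 0 20; 0 0 0 0 0 0 20; 0 0 0 0 0 0 20; 0 0 0 0 0 0 20'; python3 -c "
from h import *
go([564.6,67.7,42]);seecap('w27',(180,120,400,300))"
```

```text
clock: 26.58
ee_pos: [554.9, -216.7, 109.5]
eef_rot: [-0.0, 0.992, 0.125, -0.0]
ft_force: [0.3, -0.5, -1.1]
opening: 0.492
clock: 27.0
ee_pos: [560.9, -12.3, 109.8]
eef_rot: [-0.0, 0.992, 0.125, -0.0]
ft_force: [0.2, -0.3, -1.6]
opening: 0.495
clock: 27.42
ee_pos: [563.7, 67.4, 109.7]
eef_rot: [0.0, 0.992, 0.125, -0.0]
ft_force: [-0.3, -0.1, -0.2]
opening: 0.496
t 27.42 ee [563.7  67.4 109.7] F [-0.3 -0.1 -0.2] op 42.3 rv [ 0.01  0.05 -0.  ] shift(now) [ 1.  -0.  67.7] shift(target axes) [ 0.9 -0.  67.7] n 2.0
```

View pics/w27.png

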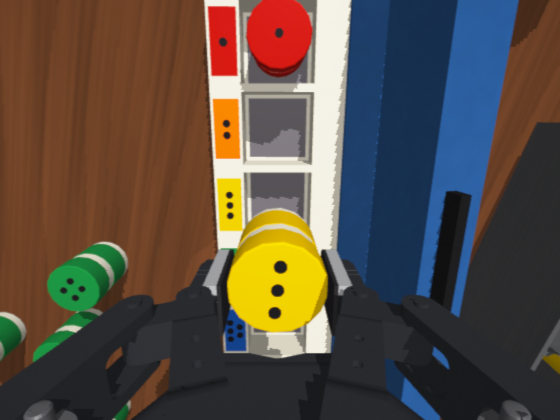

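```bash
python3 -m handwheel '0 0 0 0.8 0 15 20; 0 0 0 0 0 25 20; 0 0 0 0 0 25 20; 0 0 0 0 0 15 20; 0 0 0 0 0 5 20'; python3 -m handwheel '0 0 0 0 0 4 20; 0 0 0 0 0 0 20; 0 0 0 0 0 0 20; 0 0 0 0 0 5 20; 0 0 0 0 0 5 20';  python3 -c "
from h import *
go([564.6,67.7,0.5]);seecap('w28',(180,120,400,300))"
```

```text
clock: 27.88
ee_pos: [563.4, 66.2, 22.3]
eef_rot: [-0.0, 0.992, 0.124, -0.002]
ft_force: [0.0, -0.6, -1.3]
opening: 0.496
clock: 28.3
ee_pos: [565.4, 67.7, 12.0]
eef_rot: [0.0, 0.992, 0.125, 0.001]
ft_force: [-0.4, 0.2, -1.2]
opening: 0.494
t 28.3 ee [565.4  67.7  12. ] F [-0.4  0.2 -1.2] op 42.2 rv [ 0.02 -0.11 -0.05] shift(now) [-0.8 -0.2 11.5] shift(target axes) [-0.8 -0.2 11.5] n 1.0
```

View pics/w28.png

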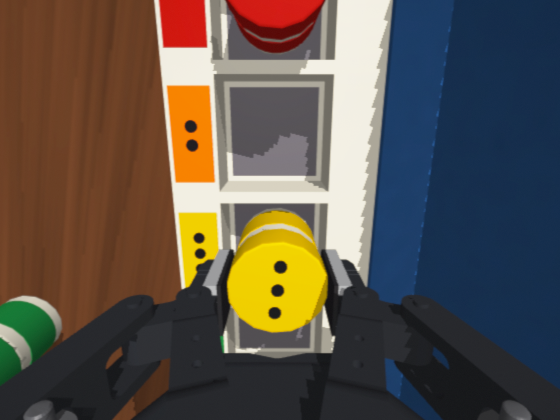

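```bash
python3 -m handwheel '0 0 0 -0.3 0 4 20; 0 0 0 0 0 4 20; 0 0 0 0 0 2 20; 0 0 0 0 0 0 20; 0 0 0 0 0 0 20';  python3 -c "
from h import *
go([564.6,67.7,0.5])"
```

```text
clock: 28.77
ee_pos: [564.4, 67.7, 1.1]
eef_rot: [-0.0, 0.992, 0.125, -0.0]
ft_force: [0.5, 0.5, -1.1]
opening: 0.493
t 28.77 ee [564.4  67.7   1.1] F [ 0.5  0.5 -1.1] op 42.1 rv [-0.    0.02 -0.04] shift(now) [0.2 0.  0.6] shift(target axes) [0.2 0.  0.6] n 1.0
```

```bash
python3 -m handwheel '0 0 0 0 0 0.8 20; 0 0 0 0 0 0 56; 0 0 0 0 0 0 56; 0 0 0 0 0 -5 56; 0 0 0 0 0 -20 56'; python3 -m handwheel '0 0 0 0 0 -35 60; 0 0 0 0 0 -38 60; 0 0 0 -5 10 -38 60; 0 0 0 -20 25 -10 60; 0 0 0 -28 32 0 60';  python3 -c "
from h import *
seecap('w29',(180,0,400,300));go([440,-185,150])"
```

```text
clock: 29.18
ee_pos: [562.9, 67.5, 23.3]
eef_rot: [-0.0, 0.992, 0.125, -0.002]
ft_force: [0.3, -0.5, -0.3]
opening: 0.652
clock: 29.6
ee_pos: [531.6, -9.2, 150.9]
eef_rot: [0.0, 0.992, 0.126, 0.003]
ft_force: [0.8, -0.6, -0.5]
opening: 0.701
t 29.65 ee [528.2 -15.  149.1] F [ 2.1 -4.2  1.3] op 60.0 rv [ 0.17 -0.12 -0.06] shift(now) [-127.5  142.8   -0.8] shift(target axes) [-127.7  142.7   -0.9] n 4.0
```

View pics/w29.png

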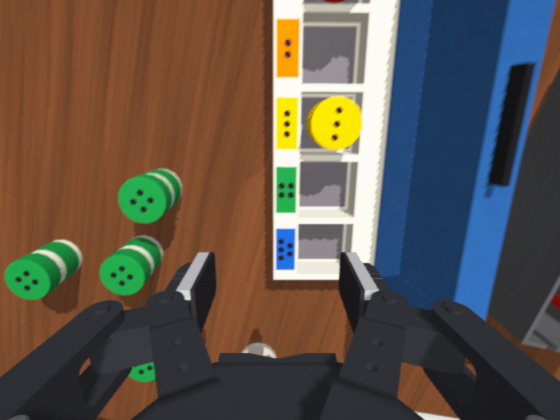

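```bash
python3 -m handwheel '0 0 0 -25 28 0 60; 0 0 0 -25 28 0 60; 0 0 0 -25 28 0 60; 0 0 0 -25 28 0 60; 0 0 0 -25 28 0 60'; python3 -m handwheel '0 0 0 0 0 0 60; 0 0 0 0 0 0 60; 0 0 0 0 0 0 60; 0 0 0 0 0 0 60; 0 0 0 0 0 0 60';  python3 -c "
from h import *
seecap('w30',(180,120,400,300));go([442,-221,150])
im=snap('top','t30.png')"
```

```text
clock: 30.07
ee_pos: [442.6, -177.5, 147.0]
eef_rot: [0.0, 0.992, 0.125, 0.0]
ft_force: [0.5, -0.4, 0.4]
opening: 0.703
clock: 30.48
ee_pos: [444.2, -175.3, 146.5]
eef_rot: [-0.0, 0.992, 0.126, 0.0]
ft_force: [0.1, -0.3, 0.5]
opening: 0.703
t 30.53 ee [ 444.1 -175.3  146.4] F [-0.4  1.3  0.2] op 60.3 rv [-0.01  0.01  0.05] shift(now) [-13.5  43.7  -3.6] shift(target axes) [-13.4  43.7  -3.6] n 2.0
```

View pics/w30.png

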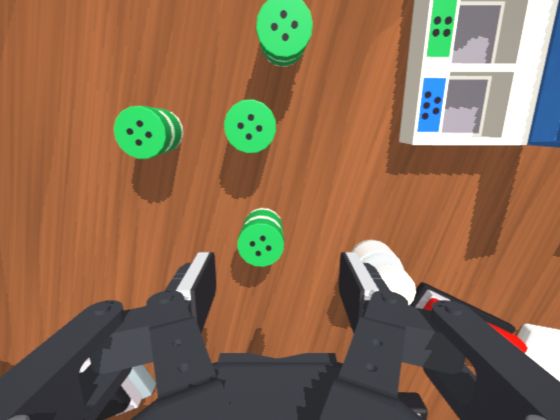

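View pics/t30.png

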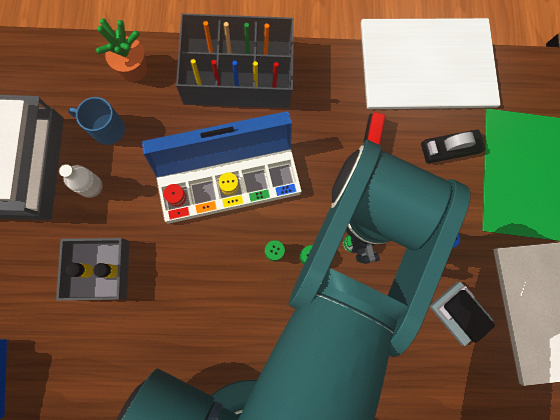

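```bash
python3 -c "
from h import *
i=cv2.imread('pics/w30c.png')[300:460,150:420];cv2.imwrite('pics/w30d.png',cv2.resize(i,None,fx=2.5,fy=2.5))
c=cal('w30');q=ray(c,260.5,245,56)[:2];print(q);g=ray(c,384,275,75)[:2];print('glue cap',g,(g-q)@X,(g-q)@Y)"
```

```text
[ 440.99140055 -220.31316357]
glue cap [ 552.33254998 -212.8186398 ] 109.70892539500939 -20.431348140919717
```

View pics/w30d.png

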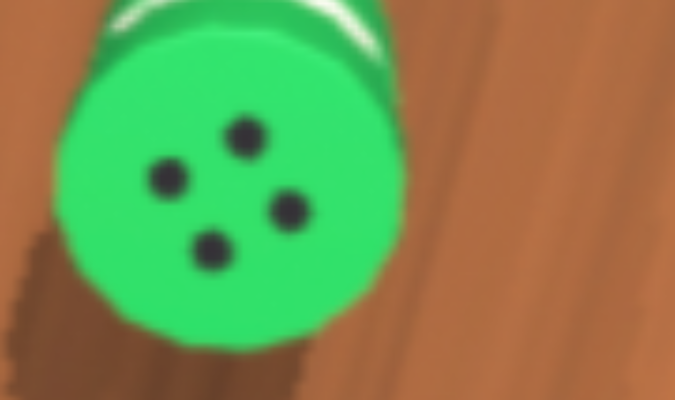

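```bash
python3 -c "
from h import *
go([441.2,-221,22])"; python3 -m handwheel '0 0 0 -7 22 0 60; 0 0 0 -7.3 21.7 20 60; 0 0 0 0 0 35 60; 0 0 0 0 0 35 60; 0 0 0 0 0 20 60'; python3 -m handwheel '0 0 0 0 0 14 60; 0 0 0 0 0 0 60; 0 0 0 0 0 0 60; 0 0 0 0 0 0 60; 0 0 0 0 0 0 60';  python3 -c "
from h import *
seecap('w31',(180,120,400,300));go([441.2,-221,-4])"
```

```text
t 30.58 ee [ 444.1 -175.4  146.4] F [ 1.4  0.3 -0.1] op 59.6 rv [-0.01  0.01  0.04] shift(now) [-14.2  43.4 124.4] shift(target axes) [-14.2  43.4 124.4] n 4.0
clock: 31.0
ee_pos: [439.7, -221.2, 32.8]
eef_rot: [-0.001, 0.992, 0.125, -0.001]
ft_force: [-0.0, -0.4, -1.1]
opening: 0.701
clock: 31.42
ee_pos: [441.5, -222.3, 23.9]
eef_rot: [0.001, 0.992, 0.125, 0.001]
ft_force: [-0.4, -0.3, -0.7]
opening: 0.7
t 31.47 ee [ 441.4 -222.3   23.8] F [ 0.3  0.3 -0.1] op 60.2 rv [ 0.08 -0.08 -0.03] shift(now) [ 0.1 -1.4 27.8] shift(target axes) [ 0.1 -1.4 27.8] n 1.0
```

View pics/w31.png

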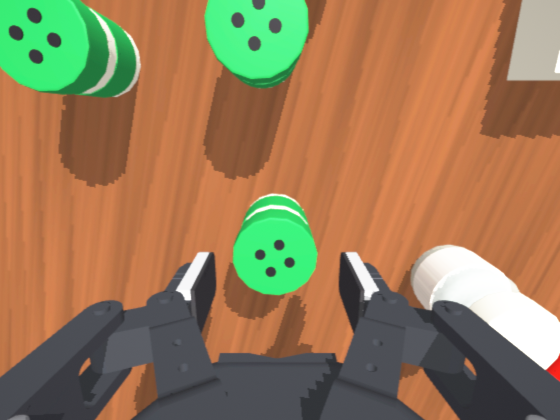

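```bash
python3 -m handwheel '0 0 0 0 -1.3 8 60; 0 0 0 0 0 8 60; 0 0 0 0 0 8 60; 0 0 0 0 0 3.5 60; 0 0 0 0 0 0 60'; python3 -m handwheel '0 0 0 0 0 0 20; 0 0 0 0 0 0 20; 0 0 0 0 0 0 20; 0 0 0 0 0 0 20; 0 0 0 0 0 0 20'; python3 -c "
from h import *
go([579.9,7.8,110])"; python3 -m handwheel '0 0 0 0 0 -10 20; 0 0 0 0 0 -25 20; 0 0 0 0 0 -35 20; 0 0 0 0 0 -30 20; 0 0 0 0 0 -15 20'; python3 -c "
from h import *
go([579.9,7.8,110]);seecap('w32',(180,120,400,300))"
```

```text
clock: 31.88
ee_pos: [439.7, -220.5, -6.5]
eef_rot: [-0.001, 0.992, 0.125, -0.001]
ft_force: [-0.1, -0.5, -0.5]
opening: 0.7
clock: 32.3
ee_pos: [440.6, -221.0, -4.8]
eef_rot: [0.0, 0.992, 0.125, 0.0]
ft_force: [-1.0, -0.2, 1.9]
opening: 0.496
t 32.3 ee [ 440.6 -221.    -4.8] F [-1.  -0.2  1.9] op 42.3 rv [ 0.02 -0.03 -0.05] shift(now) [ 191.7 -187.1 -114.8] shift(target axes) [ 191.8 -187.  -114.8] n 5.0
clock: 32.72
ee_pos: [441.2, -221.3, 114.6]
eef_rot: [0.001, 0.992, 0.125, 0.002]
ft_force: [-0.3, -1.0, -0.7]
opening: 0.496
t 32.72 ee [ 441.2 -221.3  114.6] F [-0.3 -1.  -0.7] op 42.3 rv [ 0.17 -0.18 -0.05] shift(now) [ 191.1 -187.6    4.7] shift(target axes) [ 191.3 -187.5    4.6] n 5.0
```

View pics/w32.png

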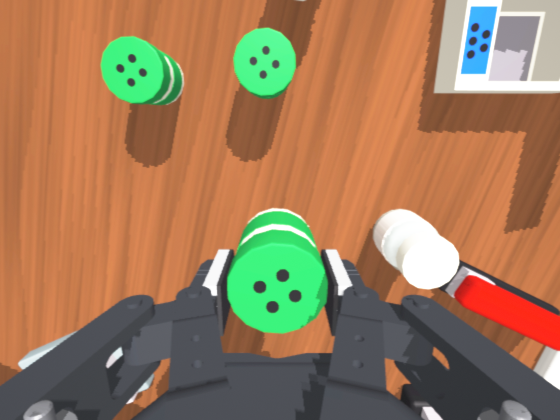

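```bash
python3 -m handwheel '0 0 0 27.4 -26.7 0 20; 0 0 0 27.4 -26.7 0 20; 0 0 0 27.4 -26.7 0 20; 0 0 0 27.4 -26.7 0 20; 0 0 0 27.4 -26.7 0 20'; python3 -m handwheel '0 0 0 27.4 -26.7 0 20; 0 0 0 27.3 -26.8 0 20; 0 0 0 0 0 0 20; 0 0 0 0 0 0 20; 0 0 0 0 0 0 20'; python3 -c "
from h import *
go([579.9,7.8,42]);seecap('w33',(180,120,400,300))"
```

```text
clock: 33.18
ee_pos: [540.5, -55.8, 110.3]
eef_rot: [0.0, 0.992, 0.125, 0.0]
ft_force: [0.7, -1.0, -0.9]
opening: 0.499
clock: 33.6
ee_pos: [579.4, 7.8, 109.8]
eef_rot: [0.0, 0.992, 0.125, -0.0]
ft_force: [0.2, -0.2, -1.2]
opening: 0.497
t 33.6 ee [579.4   7.8 109.8] F [ 0.2 -0.2 -1.2] op 42.4 rv [-0.    0.04 -0.01] shift(now) [ 0.5  0.1 67.8] shift(target axes) [ 0.5  0.1 67.8] n 2.0
```

View pics/w33.png

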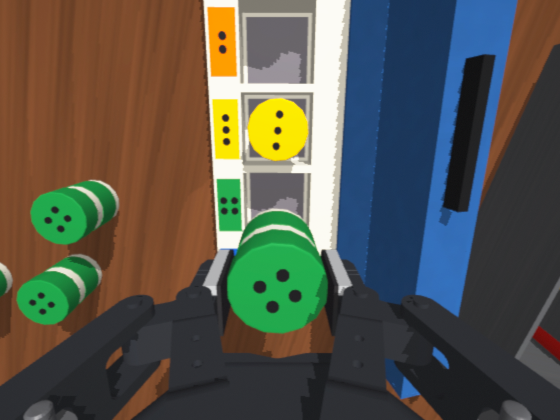

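```bash
python3 -m handwheel '0 0 0 0.3 0 15 20; 0 0 0 0 0 25 20; 0 0 0 0 0 25 20; 0 0 0 0 0 15 20; 0 0 0 0 0 5 20'; python3 -m handwheel '0 0 0 0 0 4 20; 0 0 0 0 0 0 20; 0 0 0 0 0 0 20; 0 0 0 0 0 5 20; 0 0 0 0 0 5 20';  python3 -c "
from h import *
go([579.9,7.8,0]);seecap('w34',(180,120,400,300))"
```

```text
clock: 34.07
ee_pos: [578.3, 6.7, 22.4]
eef_rot: [-0.0, 0.992, 0.124, -0.002]
ft_force: [-1.0, -0.7, -1.2]
opening: 0.494
clock: 34.48
ee_pos: [580.7, 7.8, 11.7]
eef_rot: [0.0, 0.992, 0.125, 0.001]
ft_force: [-0.2, -0.8, -0.8]
opening: 0.495
t 34.48 ee [580.7   7.8  11.7] F [-0.2 -0.8 -0.8] op 42.3 rv [ 0.03 -0.11 -0.05] shift(now) [-0.8 -0.2 11.7] shift(target axes) [-0.7 -0.2 11.7] n 1.0
```

View pics/w34.png

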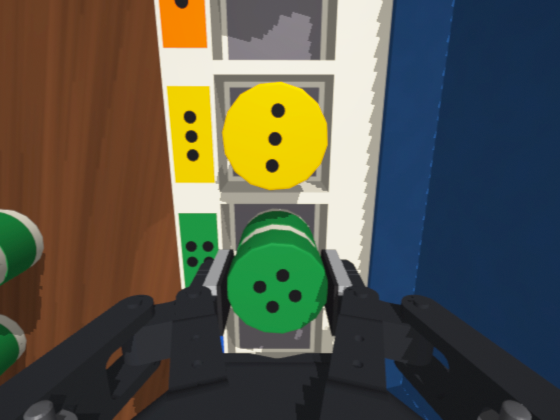

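```bash
python3 -m handwheel '0 0 0 -0.3 0 4 20; 0 0 0 0 0 4 20; 0 0 0 0 0 2.5 20; 0 0 0 0 0 0 20; 0 0 0 0 0 0 20';  python3 -c "
from h import *
go([579.9,7.8,0])"; python3 -m handwheel '0 0 0 0 0 0.6 20; 0 0 0 0 0 0 56; 0 0 0 0 0 0 56; 0 0 0 0 0 -5 56; 0 0 0 0 0 -20 56';python3 -m handwheel '0 0 0 0 0 -35 60; 0 0 0 0 0 -38 60; 0 0 0 0 0 -38 60; 0 0 0 -10 30 -10 60; 0 0 0 -14 40 0 60';  python3 -c "
from h import *
seecap('w35',(180,0,400,300));go([453,-395,150]);snap('top','t35.png')"
```

```text
clock: 34.95
ee_pos: [579.6, 7.8, 0.2]
eef_rot: [-0.0, 0.992, 0.125, -0.0]
ft_force: [-1.2, -0.4, -1.0]
opening: 0.497
t 34.95 ee [5.796e+02 7.800e+00 2.000e-01] F [-1.2 -0.4 -1. ] op 42.5 rv [-0.01  0.02 -0.04] shift(now) [0.2 0.1 0.2] shift(target axes) [0.2 0.1 0.2] n 1.0
clock: 35.37
ee_pos: [578.2, 7.8, 22.6]
eef_rot: [-0.0, 0.992, 0.125, -0.002]
ft_force: [-1.2, 0.0, -0.5]
opening: 0.655
clock: 35.78
ee_pos: [575.5, -64.4, 151.0]
eef_rot: [0.001, 0.992, 0.127, 0.003]
ft_force: [0.7, -1.0, -0.6]
opening: 0.708
t 35.83 ee [574.  -71.6 148.7] F [-0.9 -5.5 -0.3] op 60.1 rv [ 0.22 -0.16 -0.07] shift(now) [-197.3  283.4   -0.8] shift(target axes) [-197.6  283.1   -1.3] n 7.0
```

View pics/w35.png

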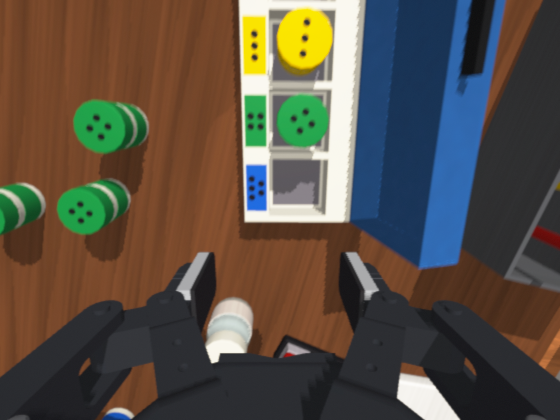

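View pics/t35.png

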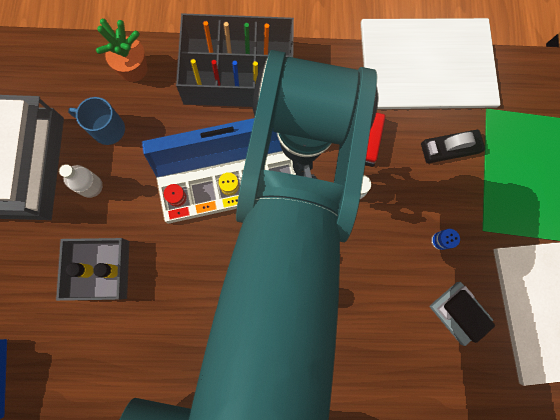

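```bash
python3 -m handwheel '0 0 0 -27 39 0 60; 0 0 0 -27 39 0 60; 0 0 0 -27 39 0 60; 0 0 0 -27 39 0 60; 0 0 0 -27 39 0 60'; python3 -m handwheel '0 0 0 -27 39 0 60; 0 0 0 -27 39 0 60; 0 0 0 0 0 0 60; 0 0 0 0 0 0 60; 0 0 0 0 0 0 60';  python3 -c "
from h import *
seecap('w36',(180,120,400,300));go([450,-429,150])"
```

```text
clock: 36.3
ee_pos: [500.5, -261.9, 146.3]
eef_rot: [0.0, 0.992, 0.125, 0.0]
ft_force: [1.8, -0.1, -0.8]
opening: 0.706
clock: 36.72
ee_pos: [472.6, -338.5, 145.9]
eef_rot: [-0.0, 0.992, 0.125, 0.0]
ft_force: [-0.4, -0.0, -0.3]
opening: 0.7
t 36.77 ee [ 472.9 -337.9  146. ] F [ 0.4  0.  -0.1] op 59.9 rv [-0.01 -0.01 -0.02] shift(now) [-44.8  82.5  -4.1] shift(target axes) [-44.8  82.5  -4. ] n 3.0
```

View pics/w36.png

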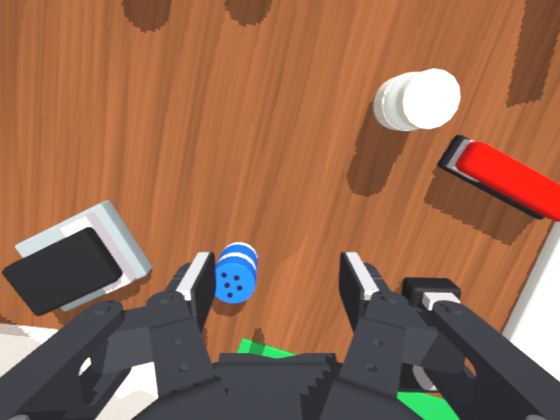

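View pics/w36c.png

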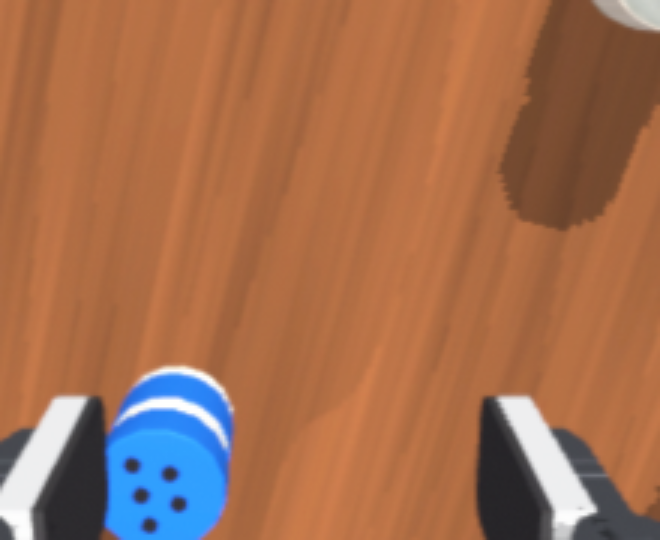

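```bash
python3 -m handwheel '0 0 0 -22 30 0 60; 0 0 0 -22 30 5 60; 0 0 0 0 0 20 60; 0 0 0 0 0 0 60; 0 0 0 0 0 0 60';  python3 -c "
from h import *
seecap('w37',(180,120,400,300));go([450,-429,150])"
```

```text
clock: 37.18
ee_pos: [445.0, -406.3, 120.2]
eef_rot: [-0.001, 0.992, 0.125, -0.0]
ft_force: [0.4, 0.3, 0.5]
opening: 0.705
t 37.23 ee [ 445.5 -406.4  121.2] F [ 0.3 -0.3  0.2] op 59.7 rv [-0.03  0.    0.04] shift(now) [ -1.3  23.  -28.8] shift(target axes) [ -1.2  23.  -28.8] n 1.0
```

View pics/w37.png

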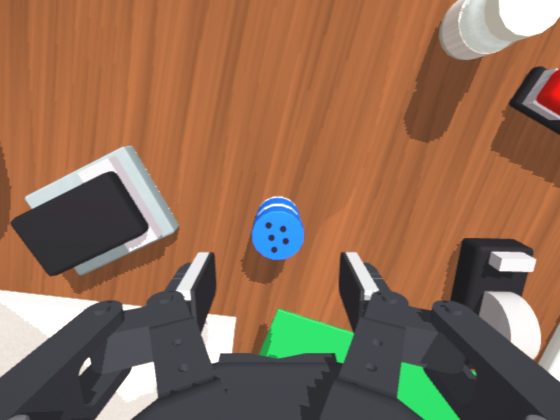

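View pics/w37c.png

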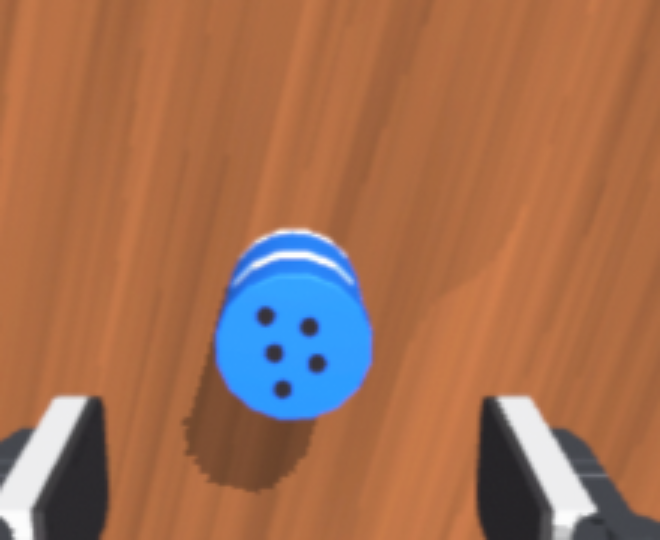

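```bash
python3 -c "
from h import *
c=cal('w37');q=ray(c,278,235.3,56)[:2];print(q);go([*q,22])"
```

```text
[ 452.38142077 -428.07833042]
t 37.23 ee [ 445.5 -406.4  121.2] F [ 0.3 -0.3  0.2] op 59.7 rv [-0.03  0.    0.04] shift(now) [ 1.3 22.8 99.2] shift(target axes) [ 1.3 22.7 99.2] n 3.0
```

```bash
python3 -m handwheel '0 0 0 1.3 22.5 5 60; 0 0 0 0 0 30 60; 0 0 0 0 0 35 60; 0 0 0 0 0 25 60; 0 0 0 0 0 4 60'; python3 -m handwheel '0 0 0 0 0 0 60; 0 0 0 0 0 0 60; 0 0 0 0 0 0 60; 0 0 0 0 0 0 60; 0 0 0 0 0 0 60'; python3 -c "
from h import *
seecap('w38',(180,120,400,300));go([452.2,-428.3,-4])"
```

```text
clock: 37.65
ee_pos: [451.1, -426.7, 18.2]
eef_rot: [-0.002, 0.992, 0.126, -0.001]
ft_force: [0.3, 0.2, -1.5]
opening: 0.698
clock: 38.07
ee_pos: [452.1, -429.6, 23.4]
eef_rot: [0.001, 0.992, 0.125, 0.001]
ft_force: [-0.4, 0.8, 0.4]
opening: 0.705
t 38.12 ee [ 452.  -429.5   23. ] F [ 0.7 -1.2  0.6] op 60.3 rv [ 0.08 -0.04 -0.05] shift(now) [ 0.5 -1.2 27. ] shift(target axes) [ 0.5 -1.2 27. ] n 1.0
```

View pics/w38.png

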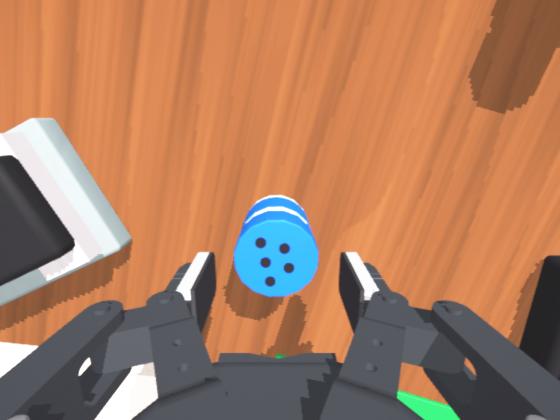

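```bash
python3 -m handwheel '0 0 0 0 -1.2 8 60; 0 0 0 0 0 8 60; 0 0 0 0 0 8 60; 0 0 0 0 0 3 60; 0 0 0 0 0 0 60'; python3 -m handwheel '0 0 0 0 0 0 20; 0 0 0 0 0 0 20; 0 0 0 0 0 0 20; 0 0 0 0 0 0 20; 0 0 0 0 0 0 20'; python3 -c "
from h import *
go([595.3,-52.2,110])"; python3 -m handwheel '0 0 0 0 0 -10 20; 0 0 0 0 0 -25 20; 0 0 0 0 0 -35 20; 0 0 0 0 0 -30 20; 0 0 0 0 0 -15 20'; python3 -c "
from h import *
go([595.3,-52.2,110]);seecap('w39',(180,120,400,300))"
```

```text
clock: 38.53
ee_pos: [450.7, -427.5, -6.9]
eef_rot: [-0.001, 0.992, 0.125, -0.001]
ft_force: [0.8, -0.0, -0.4]
opening: 0.703
clock: 38.95
ee_pos: [451.4, -428.2, -4.9]
eef_rot: [0.0, 0.992, 0.125, 0.0]
ft_force: [-0.5, 0.0, 1.4]
opening: 0.493
t 38.95 ee [ 451.4 -428.2   -4.9] F [-0.5  0.   1.4] op 42.1 rv [ 0.03 -0.02 -0.05] shift(now) [ 232.6 -328.5 -115. ] shift(target axes) [ 232.9 -328.4 -114.9] n 9.0
clock: 39.37
ee_pos: [452.1, -428.8, 114.8]
eef_rot: [0.002, 0.992, 0.125, 0.001]
ft_force: [0.5, 0.3, 0.1]
opening: 0.491
t 39.37 ee [ 452.1 -428.8  114.8] F [0.5 0.3 0.1] op 41.9 rv [ 0.23 -0.13 -0.04] shift(now) [ 232.1 -329.4    4. ] shift(target axes) [ 232.4 -329.2    4.8] n 9.0
```

View pics/w39.png

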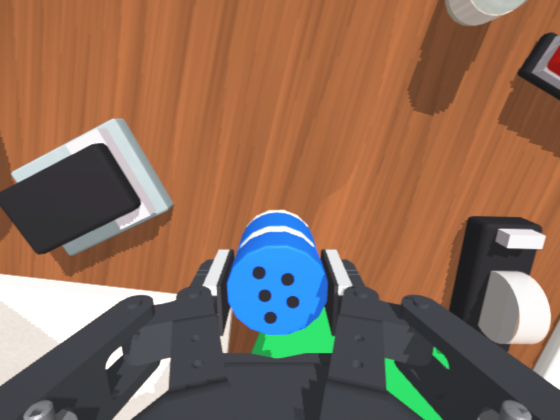

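```bash
python3 -m handwheel '0 0 0 23.3 -32.8 0 20; 0 0 0 23.3 -32.8 0 20; 0 0 0 23.3 -32.8 0 20; 0 0 0 23.3 -32.8 0 20; 0 0 0 23.3 -32.8 0 20'; python3 -m handwheel '0 0 0 23.3 -32.8 0 20; 0 0 0 23.3 -32.8 0 20; 0 0 0 23.3 -32.8 0 20; 0 0 0 23.3 -32.8 0 20; 0 0 0 23.3 -32.8 0 20';python3 -m handwheel '0 0 0 0 0 0 20; 0 0 0 0 0 0 20; 0 0 0 0 0 0 20; 0 0 0 0 0 0 20; 0 0 0 0 0 0 20'; python3 -c "
from h import *
go([595.3,-52.2,42]);seecap('w40',(180,120,400,300))"
```

```text
clock: 39.83
ee_pos: [523.5, -238.4, 109.2]
eef_rot: [-0.0, 0.992, 0.125, -0.0]
ft_force: [0.4, -0.5, -1.0]
opening: 0.499
clock: 40.25
ee_pos: [595.7, -50.5, 109.2]
eef_rot: [-0.0, 0.992, 0.125, -0.0]
ft_force: [1.0, -1.2, -1.1]
opening: 0.494
clock: 40.67
ee_pos: [595.4, -53.6, 109.6]
eef_rot: [0.0, 0.992, 0.124, -0.0]
ft_force: [0.8, -0.1, -0.4]
opening: 0.495
t 40.67 ee [595.4 -53.6 109.6] F [ 0.8 -0.1 -0.4] op 42.3 rv [ 0.    0.01 -0.13] shift(now) [ 0.3 -1.4 67.6] shift(target axes) [ 0.3 -1.4 67.6] n 2.0
```

View pics/w40.png

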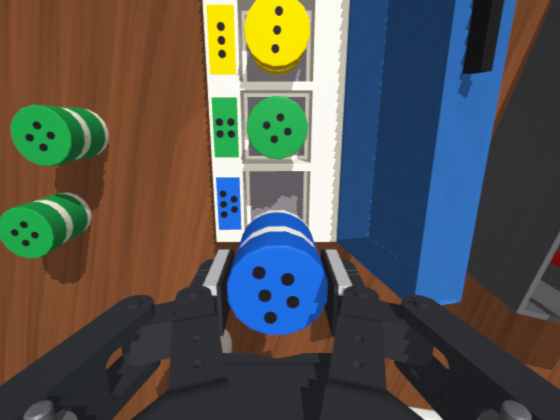

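```bash
python3 -m handwheel '0 0 0 0.2 -1.2 15 20; 0 0 0 0 0 25 20; 0 0 0 0 0 25 20; 0 0 0 0 0 15 20; 0 0 0 0 0 5 20'; python3 -m handwheel '0 0 0 0 0 4 20; 0 0 0 0 0 0 20; 0 0 0 0 0 0 20; 0 0 0 0 0 5 20; 0 0 0 0 0 5 20';  python3 -c "
from h import *
go([595.3,-52.2,0]);seecap('w41',(180,120,400,300))"
```

```text
clock: 41.13
ee_pos: [593.7, -51.5, 20.8]
eef_rot: [-0.001, 0.992, 0.125, -0.002]
ft_force: [-0.2, 0.5, -1.0]
opening: 0.495
clock: 41.55
ee_pos: [596.3, -51.4, 11.6]
eef_rot: [0.0, 0.992, 0.125, 0.001]
ft_force: [-1.1, -0.4, -1.0]
opening: 0.499
t 41.55 ee [596.3 -51.4  11.6] F [-1.1 -0.4 -1. ] op 42.6 rv [ 0.04 -0.1  -0.05] shift(now) [-1.2  0.5 11.6] shift(target axes) [-1.1  0.5 11.6] n 1.0
```

View pics/w41.png

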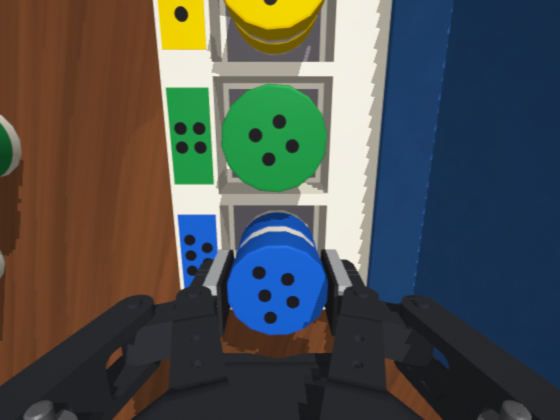

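```bash
python3 -m handwheel '0 0 0 -0.3 0.5 4 20; 0 0 0 0 0 4 20; 0 0 0 0 0 2.5 20; 0 0 0 0 0 0 20; 0 0 0 0 0 0 20';  python3 -c "
from h import *
go([595.3,-52.2,0])"; python3 -m handwheel '0 0 0 0 0 0.6 20; 0 0 0 0 0 0 56; 0 0 0 0 0 0 56; 0 0 0 0 0 -5 56; 0 0 0 0 0 -20 56';python3 -m handwheel '0 0 0 0 0 -35 60; 0 0 0 0 0 -38 60; 0 0 0 0 0 -38 60; 0 0 0 -30 0 -10 60; 0 0 0 -40 0 0 60';  python3 -c "
from h import *
seecap('w42',(180,0,400,300));go([500,50,150]);snap('top','t42.png');snap('scene','s42.png')"
```

```text
clock: 42.02
ee_pos: [595.4, -51.9, 0.2]
eef_rot: [-0.0, 0.992, 0.125, -0.0]
ft_force: [0.7, 0.2, -1.9]
opening: 0.499
t 42.02 ee [ 5.954e+02 -5.190e+01  2.000e-01] F [ 0.7  0.2 -1.9] op 42.7 rv [-0.01  0.02 -0.04] shift(now) [-0.2  0.3  0.2] shift(target axes) [-0.2  0.3  0.2] n 1.0
clock: 42.43
ee_pos: [593.9, -51.7, 22.5]
eef_rot: [-0.001, 0.992, 0.125, -0.002]
ft_force: [-0.6, 0.5, -0.5]
opening: 0.654
clock: 42.85
ee_pos: [529.4, -69.2, 149.9]
eef_rot: [0.001, 0.992, 0.126, 0.003]
ft_force: [0.0, -0.5, 1.2]
opening: 0.704
t 42.9 ee [522.5 -70.3 147.8] F [ 3.3 -1.1  3.5] op 59.8 rv [ 0.08 -0.04 -0.02] shift(now) [   8.1 -122.2   -2.3] shift(target axes) [   8.1 -122.2   -2.2] n 3.0
```

View pics/w42.png

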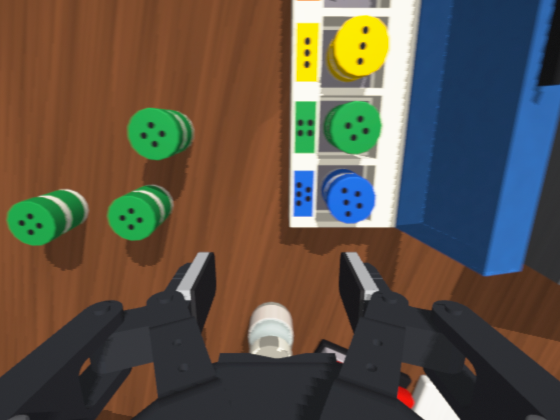

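View pics/s42.png

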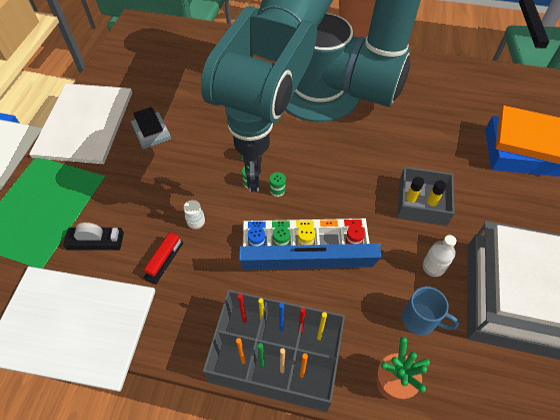

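```bash
python3 -c "
from h import *
from scipy.optimize import least_squares
c=ctrl.get_calibration('top');C=np.array([564.5,68.])
def P(th,u,h,y):
    cx=52-u*np.cos(th)+h*np.sin(th);z=34+u*np.sin(th)+h*np.cos(th)
    return [*(C+cx*X+y*Y),z]
obs=[(142.2,141.5,104,32,158),(289.6,111.5,104,32,-158),(144.8,153.9,104,0,158),(291.5,123,104,0,-158)]
f=lambda t:np.concatenate([np.subtract(proj(c,P(t[0],u,h,y)),(a,b)) for a,b,u,h,y in obs])
r=least_squares(f,[1.75]);print(r.x,r.fun.round(1))
th=r.x[0]
print('edge case x,z',52-104*np.cos(th)+32*np.sin(th),34+104*np.sin(th)+32*np.cos(th))
for z in(0,50,100):print('org front',z,(ray(c,237,105,z)[:2]-C)@X,(ray(c,180,103,z)[:2]-C)@X,(ray(c,290,105,z)[:2]-C)@X)
t=cv2.imread('pics/t42.png');cv2.imwrite('pics/t42c.png',cv2.resize(t[5:230,130:320],None,fx=3,fy=2.6))
"
```

```text
[1.78600286] [-0.6 -0.1 -1.6 -0.3 -1.4  0.5  0.1  0.5]
edge case x,z 105.47095115270241 128.76738564941692
org front 0 199.49768447049087 234.3159624635673 171.69735492075756
org front 50 177.3951175199639 210.48511750143194 150.9747154406764
org front 100 155.29255056943686 186.65427253929667 130.25207596059533
```

View pics/t42c.png

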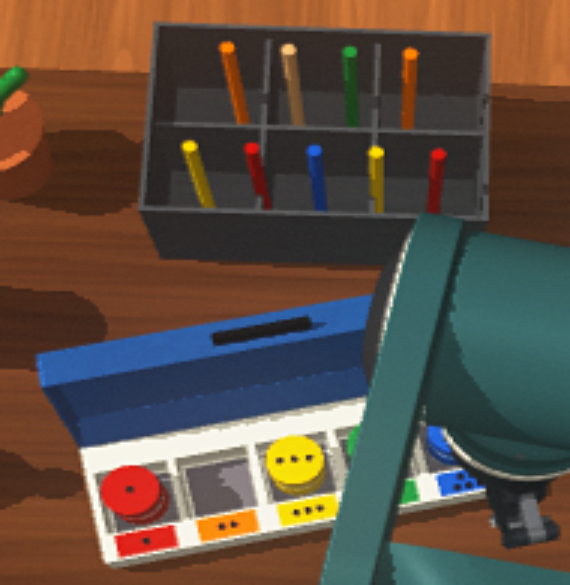

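```bash
python3 -m handwheel '0 0 0 0 0 -35 0; 0 0 0 0 -40 -25 0; 0 0 0 10 -40 0 0; 0 0 0 35 -40 0 0; 0 0 0 40 0 0 0'; python3 -m handwheel '0 0 0 40 0 0 0; 0 0 0 40 0 0 0; 0 0 0 30 0 0 0; 0 0 0 0 0 0 0; 0 0 0 0 0 0 0'; python3 -c "
from h import *
C=np.array([564.5,68.]);go([*(C+132*X),84]);snap('wrist','w43.png');snap('scene','s43.png')"
```

```text
clock: 43.42
ee_pos: [575.7, 57.9, 205.0]
eef_rot: [-0.001, 0.992, 0.126, 0.002]
ft_force: [-0.5, -0.0, -0.3]
opening: 0.005
clock: 43.83
ee_pos: [683.9, 81.3, 201.1]
eef_rot: [-0.0, 0.992, 0.125, -0.001]
ft_force: [-0.8, 0.2, -0.2]
opening: 0.003
t 43.83 ee [683.9  81.3 201.1] F [-0.8  0.2 -0.2] op 0.2 rv [-0.03  0.13 -0.01] shift(now) [ 13.3 -16.8 117.1] shift(target axes) [ 13.1 -16.9 117.1] n 3.0
```

View pics/w43.png

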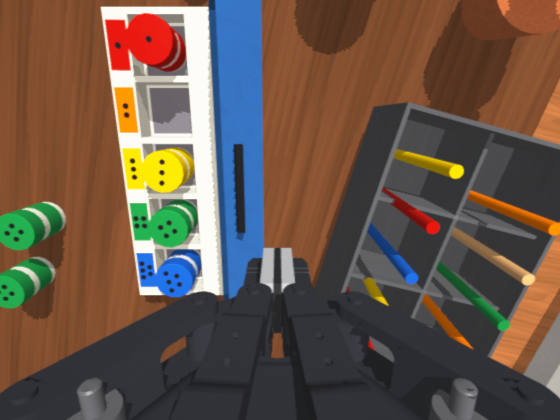

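View pics/s43.png

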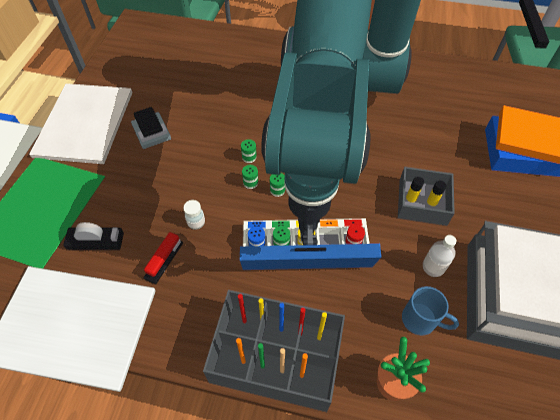

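```bash
python3 -c "
from h import *
C=np.array([564.5,68.])
t=ctrl.get_calibration('top');w=ctrl.get_calibration('wrist')
def tri(a,b):
    best=min(((np.linalg.norm(ray(t,*a,z)-ray(w,*b,z)),z) for z in range(0,170,2)));p=ray(t,*a,best[1]);return best,p.round(),(p[:2]-C)@X,(p[:2]-C)@Y
print('blue tip',tri((235,62.7),(412,278)));print('red tip',tri((130+252/3,5+150/2.6),(434,227)));print('yellow',tri((130+190/3,5+147/2.6),(458,172)))
print('org front-left top',tri((130+143/3,5+208/2.6),(405,105)))
for z in(0,35):pass
"
```

```text
blue tip ((np.float64(1.1024458183003876), 158), array([798.,  57., 158.]), np.float64(223.84974388510852), np.float64(-68.78879367502752))
red tip ((np.float64(3.220039128060807), 158), array([797., 101., 158.]), np.float64(233.1566477326607), np.float64(-25.481166223664772))
yellow ((np.float64(2.7546027492715575), 162), array([795., 144., 162.]), np.float64(242.56261398709972), np.float64(16.391252521555217))
org front-left top ((np.float64(0.8578848167101701), 118), array([763., 183., 118.]), np.float64(220.38527816512365), np.float64(61.74009775347135))
```

```bash
python3 -m handwheel '0 0 0 13 -17 0 0; 0 0 0 0 0 25 0; 0 0 0 0 0 30 0; 0 0 0 0 0 25 0; 0 0 0 0 0 10 0'; python3 -m handwheel '0 0 0 0 0 5 0; 0 0 0 0 0 0 0; 0 0 0 0 0 0 0; 0 0 0 0 0 0 0; 0 0 0 0 0 0 0'; python3 -c "
from h import *
C=np.array([564.5,68.]);go([*(C+132*X),84]);e=ctrl.observe()['ee_pos'];print('case x',(e[:2]-C)@X,(e[:2]-C)@Y);snap('wrist','w44.png');s=snap('scene','s44.png');cv2.imwrite('pics/s44c.png',cv2.cvtColor(cv2.resize(s[170:300,220:400],None,fx=4,fy=4),cv2.COLOR_RGB2BGR))"
```

```text
clock: 44.35
ee_pos: [689.2, 99.9, 109.7]
eef_rot: [-0.0, 0.992, 0.125, -0.002]
ft_force: [-0.2, -0.6, -0.6]
opening: -0.001
clock: 44.77
ee_pos: [691.7, 100.3, 109.5]
eef_rot: [0.0, 0.992, 0.125, 0.001]
ft_force: [-0.1, -0.8, -0.9]
opening: -0.001
t 44.77 ee [691.7 100.3 109.5] F [-0.1 -0.8 -0.9] op -0.1 rv [ 0.02 -0.12 -0.05] shift(now) [ 0.7 -0.4 25.5] shift(target axes) [ 0.8 -0.4 25.5] n 1.0
case x 131.22401253981204 -0.3523197985420481
```

View pics/w44.png

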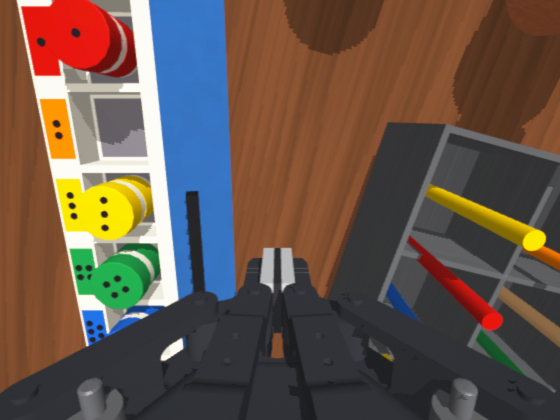

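View pics/s44c.png

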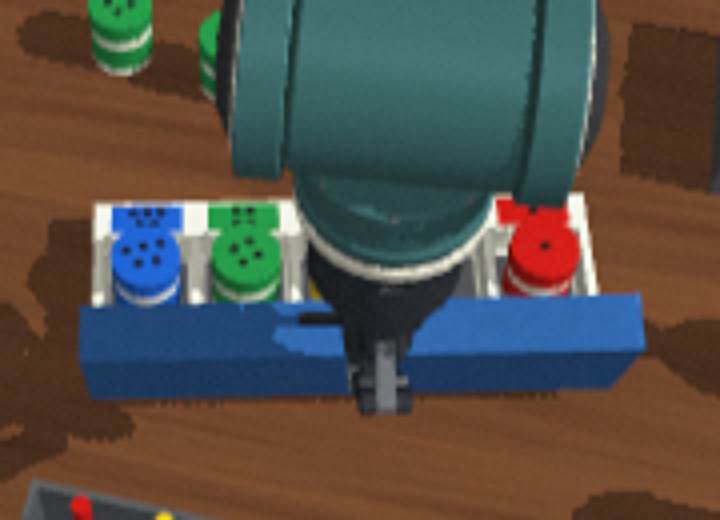

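```bash
python3 -m handwheel '0 0 0 0 0 6 0; 0 0 0 0 0 6 0; 0 0 0 0 0 6 0; 0 0 0 0 0 4 0; 0 0 0 0 0 0 0'; python3 -c "
from h import *
C=np.array([564.5,68.]);e=ctrl.observe()['ee_pos'];print(e,ctrl.observe()['ft_force'],'case x',(e[:2]-C)@X,(e[:2]-C)@Y);snap('wrist','w45.png');s=snap('scene','s45.png');cv2.imwrite('pics/s45c.png',cv2.cvtColor(cv2.resize(s[170:300,220:400],None,fx=4,fy=4),cv2.COLOR_RGB2BGR))"
```

```text
clock: 45.28
ee_pos: [690.6, 100.2, 84.1]
eef_rot: [-0.0, 0.992, 0.125, -0.001]
ft_force: [0.6, 0.2, -1.1]
opening: 0.002
[690.55247481 100.20558019  84.07868678] [ 0.63616592  0.20830627 -1.12018622] case x 130.1039548945282 -0.15492550949420192
```

View pics/w45.png

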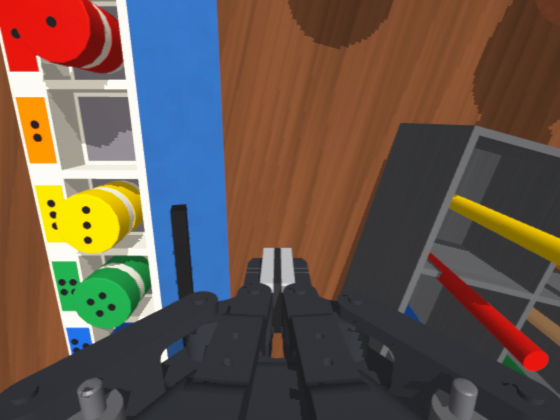

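View pics/s45c.png

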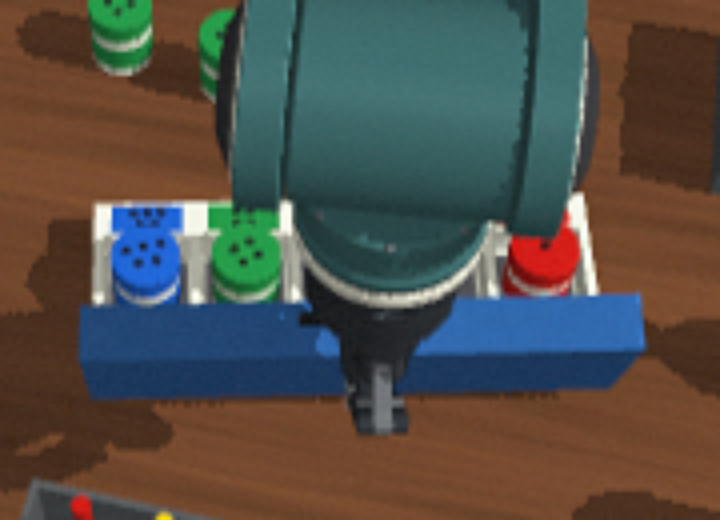

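```bash
python3 -m handwheel '0 0 0 -4 0 0 0; 0 0 0 -4 0 0 0; 0 0 0 -3 0 0 0; 0 0 0 -2 0 0 0; 0 0 0 -2 0 0 0'; python3 -m handwheel '0 0 0 -2 0 -1 0; 0 0 0 -2 0 -1 0; 0 0 0 -2 0 -1 0; 0 0 0 -2 0 -1 0; 0 0 0 -2 0 -1 0';python3 -c "
from h import *
C=np.array([564.5,68.]);e=ctrl.observe()['ee_pos'];print(e,ctrl.observe()['ft_force'],'case x',(e[:2]-C)@X,(e[:2]-C)@Y);snap('wrist','w46.png')"
```

```text
clock: 45.8
ee_pos: [676.4, 96.5, 86.1]
eef_rot: [0.0, 0.992, 0.125, 0.0]
ft_force: [-0.6, -0.7, -0.2]
opening: 0.003
clock: 46.22
ee_pos: [666.9, 94.1, 91.0]
eef_rot: [-0.0, 0.992, 0.125, 0.0]
ft_force: [0.9, 0.7, -0.0]
opening: -0.0
[666.88808283  94.07161013  90.99122904] [ 0.94003539  0.68316172 -0.04564041] case x 105.65710646417098 -0.21095462610898252
```

View pics/w46.png

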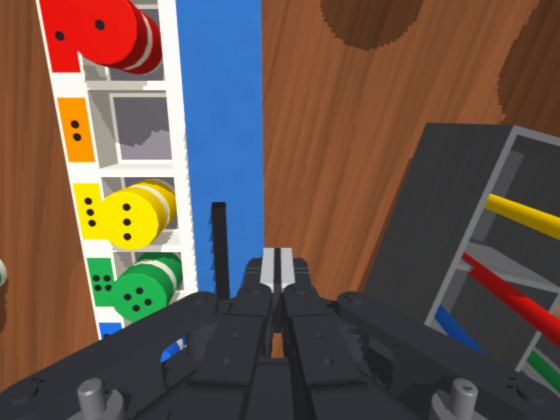

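```bash
python3 -m handwheel '0 0 0 8 0 0 0; 0 0 0 8 0 0 0; 0 0 0 0 0 5 0; 0 0 0 0 0 5 0; 0 0 0 0 0 5 0'; python3 -m handwheel '0 0 0 0 0 0 0; 0 0 0 -2 0 0 0; 0 0 0 -2 0 0 0; 0 0 0 -2 0 0 0; 0 0 0 -2 0 0 0';python3 -c "
from h import *
C=np.array([564.5,68.]);e=ctrl.observe()['ee_pos'];print(e,ctrl.observe()['ft_force'],'case x',(e[:2]-C)@X,(e[:2]-C)@Y);snap('wrist','w47.png')"
```

```text
clock: 46.68
ee_pos: [682.3, 98.1, 74.7]
eef_rot: [-0.0, 0.992, 0.125, -0.0]
ft_force: [0.0, 0.2, 0.6]
opening: -0.001
clock: 47.1
ee_pos: [674.5, 96.0, 76.1]
eef_rot: [0.0, 0.992, 0.125, 0.0]
ft_force: [0.5, -0.7, 0.0]
opening: 0.002
[674.48324805  95.99699018  76.13755387] [ 0.48465738 -0.71424138  0.04159472] case x 113.49262552085148 -0.23494910714961392
```

View pics/w47.png

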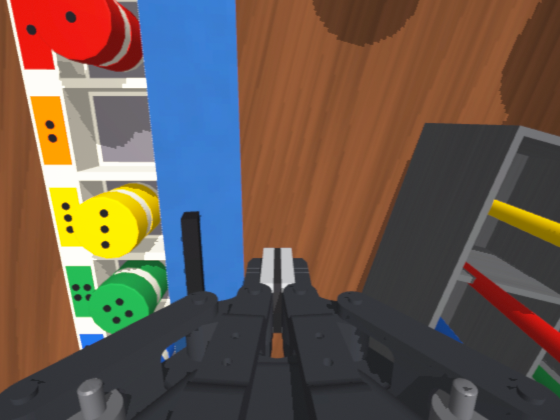

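```bash
python3 -m handwheel '0 0 0 -2 0 0 0; 0 0 0 -2 0 0 0; 0 0 0 -2 0 0 0; 0 0 0 -2 0 0 0; 0 0 0 -2 0 0 0';python3 -m handwheel '0 0 0 -2 0 -0.5 0; 0 0 0 -2 0 -0.5 0; 0 0 0 -2 0 -0.5 0; 0 0 0 -2 0 -0.5 0; 0 0 0 -2 0 -0.5 0';python3 -c "
from h import *
C=np.array([564.5,68.]);e=ctrl.observe()['ee_pos'];print(e,ctrl.observe()['ft_force'],'case x',(e[:2]-C)@X,(e[:2]-C)@Y);snap('wrist','w48.png');s=snap('scene');cv2.imwrite('pics/s48c.png',cv2.cvtColor(cv2.resize(s[170:300,220:400],None,fx=4,fy=4),cv2.COLOR_RGB2BGR))"
```

```text
clock: 47.57
ee_pos: [665.0, 93.6, 76.0]
eef_rot: [-0.0, 0.992, 0.125, 0.0]
ft_force: [3.2, -0.0, 3.2]
opening: -0.001
clock: 47.98
ee_pos: [655.1, 91.1, 78.3]
eef_rot: [-0.0, 0.992, 0.125, -0.0]
ft_force: [3.3, 0.9, 3.0]
opening: 0.004
[655.09379288  91.06484082  78.33134935] [3.26096153 0.85561821 3.01825895] case x 93.48537369890963 -0.19007147059334883
```

View pics/w48.png

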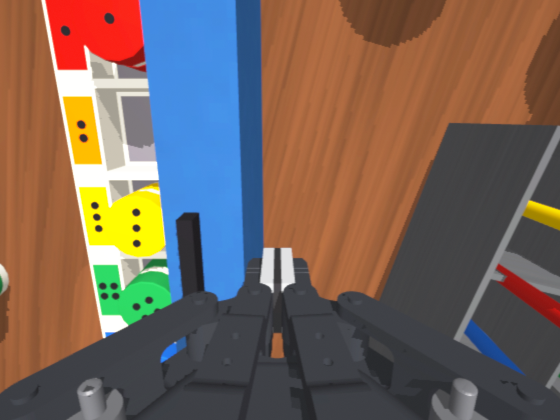

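View pics/s48c.png

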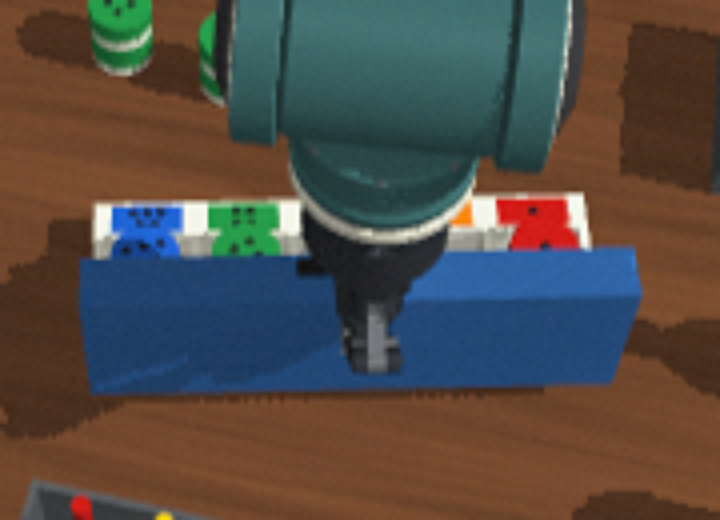

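```bash
python3 -m handwheel '0 0 0 -2.8 0 -0.9 0; 0 0 0 -2.8 0 -0.9 0; 0 0 0 -2.8 0 -0.9 0; 0 0 0 -2.8 0 -0.9 0; 0 0 0 -2.8 0 -0.9 0';python3 -m handwheel '0 0 0 -2.9 0 -0.4 0; 0 0 0 -2.9 0 -0.4 0; 0 0 0 -2.9 0 -0.4 0; 0 0 0 -2.9 0 -0.4 0; 0 0 0 -2.9 0 -0.4 0';python3 -m handwheel '0 0 0 -3 0 0.2 0; 0 0 0 -3 0 0.2 0; 0 0 0 -3 0 0.2 0; 0 0 0 -3 0 0.2 0; 0 0 0 -3 0 0.2 0';python3 -c "
from h import *
C=np.array([564.5,68.]);e=ctrl.observe()['ee_pos'];print(e,ctrl.observe()['ft_force'],'case x',(e[:2]-C)@X,(e[:2]-C)@Y);snap('wrist','w49.png');s=snap('scene');cv2.imwrite('pics/s49c.png',cv2.cvtColor(cv2.resize(s[170:300,220:400],None,fx=4,fy=4),cv2.COLOR_RGB2BGR))"
```

```text
clock: 48.5
ee_pos: [641.3, 87.5, 82.6]
eef_rot: [-0.0, 0.992, 0.125, -0.0]
ft_force: [1.6, 0.6, -1.6]
opening: 0.001
clock: 48.92
ee_pos: [627.4, 84.0, 84.9]
eef_rot: [-0.0, 0.992, 0.125, 0.0]
ft_force: [1.0, -0.2, -1.3]
opening: -0.002
clock: 49.33
ee_pos: [612.9, 80.3, 83.9]
eef_rot: [-0.0, 0.992, 0.125, 0.0]
ft_force: [2.1, 0.8, 1.6]
opening: 0.003
[612.90959848  80.26788778  83.88413605] [2.11385768 0.77712758 1.58215235] case x 49.9405607841165 -0.1567910359398077
```

View pics/w49.png

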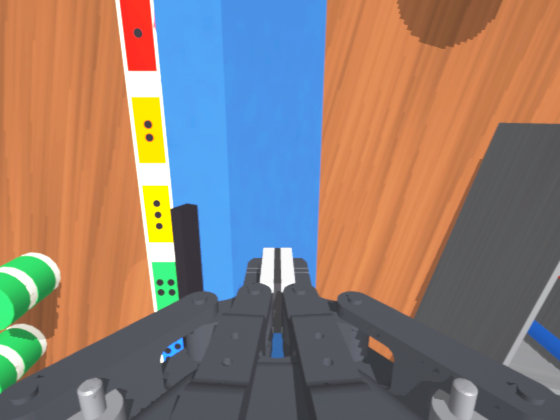

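View pics/s49c.png

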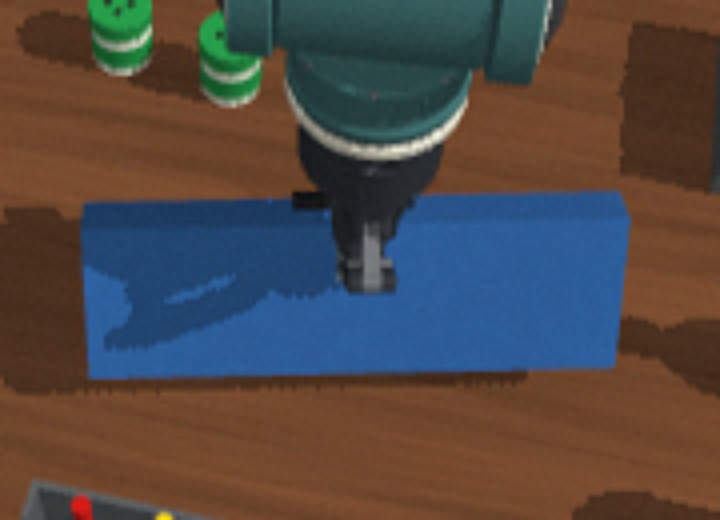

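Lid is at about 60° with light contact, so I'll keep going.

```bash
python3 -m handwheel '0 0 0 -2.9 0 0.5 0; 0 0 0 -2.9 0 0.6 0; 0 0 0 -2.9 0 0.7 0; 0 0 0 -2.9 0 0.7 0; 0 0 0 -2.9 0 0.8 0';python3 -m handwheel '0 0 0 -2.8 0 1 0; 0 0 0 -2.7 0 1.1 0; 0 0 0 -2.7 0 1.2 0; 0 0 0 -2.7 0 1.2 0; 0 0 0 -2.7 0 1.3 0';python3 -m handwheel '0 0 0 -2.5 0 1.5 0; 0 0 0 -2.5 0 1.6 0; 0 0 0 -2.5 0 1.6 0; 0 0 0 -2.5 0 1.7 0; 0 0 0 -2.5 0 1.7 0';python3 -c "
from h import *
C=np.array([564.5,68.]);e=ctrl.observe()['ee_pos'];print(e,ctrl.observe()['ft_force'],'case x',(e[:2]-C)@X,(e[:2]-C)@Y);s=snap('scene');cv2.imwrite('pics/s50c.png',cv2.cvtColor(cv2.resize(s[170:300,220:400],None,fx=4,fy=4),cv2.COLOR_RGB2BGR))"
```

```text
clock: 49.85
ee_pos: [598.8, 76.7, 80.4]
eef_rot: [-0.0, 0.992, 0.125, -0.0]
ft_force: [1.9, 1.4, 2.5]
opening: -0.002
clock: 50.27
ee_pos: [585.7, 73.3, 74.6]
eef_rot: [0.0, 0.992, 0.125, -0.0]
ft_force: [0.4, -0.8, 4.2]
opening: -0.002
clock: 50.68
ee_pos: [573.5, 70.2, 66.4]
eef_rot: [0.0, 0.992, 0.125, -0.0]
ft_force: [-1.1, -0.0, 3.1]
opening: -0.0
[573.52710582  70.18447038  66.35913001] [-1.10583291 -0.04668427  3.13080808] case x 9.286932483479964 -0.12916320624453803
```

View pics/s50c.png

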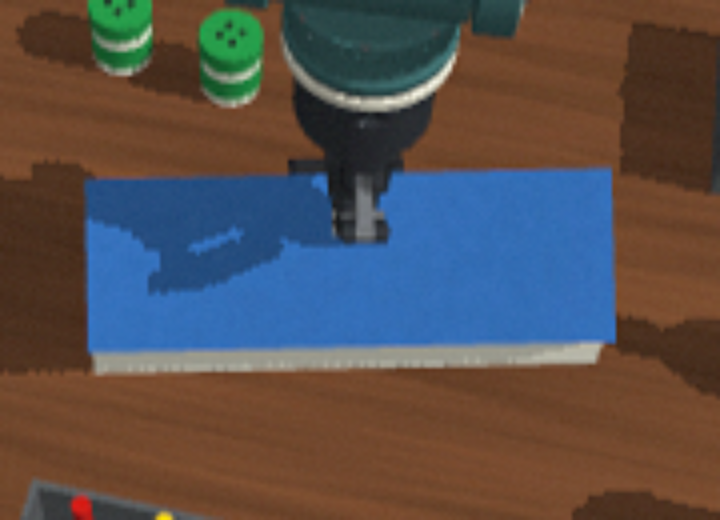

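```bash
python3 -m handwheel '0 0 0 -2.2 0 1.9 0; 0 0 0 -2.2 0 2 0; 0 0 0 -2.2 0 2 0; 0 0 0 -2.1 0 2.1 0; 0 0 0 -2.1 0 2.1 0';python3 -m handwheel '0 0 0 -1.8 0 2.3 0; 0 0 0 -1.8 0 2.3 0; 0 0 0 -1.8 0 2.4 0; 0 0 0 -1.8 0 2.4 0; 0 0 0 -1.7 0 2.5 0';python3 -m handwheel '0 0 0 -1.4 0 2 0; 0 0 0 -1.4 0 2 0; 0 0 0 -1 0 1.5 0; 0 0 0 -0.5 0 1 0; 0 0 0 0 0 1 0';python3 -c "
from h import *
C=np.array([564.5,68.]);e=ctrl.observe()['ee_pos'];print(e,ctrl.observe()['ft_force'],'case x',(e[:2]-C)@X,(e[:2]-C)@Y);s=snap('scene');cv2.imwrite('pics/s51c.png',cv2.cvtColor(cv2.resize(s[170:300,220:400],None,fx=4,fy=4),cv2.COLOR_RGB2BGR))"
```

```text
clock: 51.15
ee_pos: [563.1, 67.5, 56.2]
eef_rot: [0.0, 0.992, 0.125, -0.0]
ft_force: [-1.4, 0.0, 2.9]
opening: 0.001
clock: 51.57
ee_pos: [554.5, 65.3, 44.3]
eef_rot: [0.0, 0.992, 0.125, -0.0]
ft_force: [-2.2, -0.3, 2.0]
opening: -0.003
clock: 51.98
ee_pos: [550.4, 64.3, 37.0]
eef_rot: [0.0, 0.992, 0.125, -0.0]
ft_force: [-1.6, -1.6, 2.0]
opening: 0.003
[550.4423854   64.27348618  36.95993208] [-1.57289456 -1.6223847   1.96691566] case x -14.542989485976863 -0.11337253061253971
```

View pics/s51c.png

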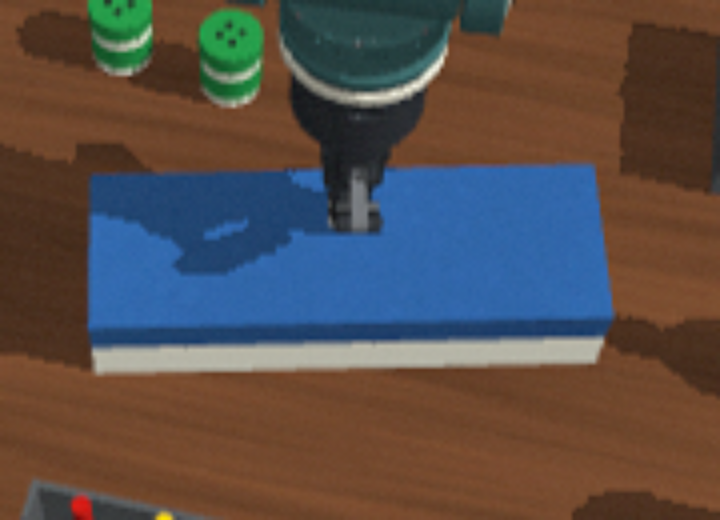

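Still lowering: slow steps straight down until the force climbs.

```bash
python3 -m handwheel '0 0 0 -0.5 0 1 0; 0 0 0 -0.5 0 1 0; 0 0 0 0 0 1 0; 0 0 0 0 0 1 0; 0 0 0 0 0 1 0';python3 -m handwheel '0 0 0 0 0 0.7 0; 0 0 0 0 0 0.7 0; 0 0 0 0 0 0.5 0; 0 0 0 0 0 0.5 0; 0 0 0 0 0 0 0'
```

```text
clock: 52.45
ee_pos: [549.6, 64.1, 32.0]
eef_rot: [-0.0, 0.992, 0.125, 0.0]
ft_force: [-1.4, -0.3, 1.8]
opening: -0.001
clock: 52.87
ee_pos: [549.6, 64.1, 30.3]
eef_rot: [-0.0, 0.992, 0.125, 0.0]
ft_force: [-6.1, -0.8, 9.4]
opening: 0.0
```

```bash
python3 -m handwheel '0 0 0 0.3 0 0.5 0; 0 0 0 0.3 0 0.4 0; 0 0 0 0 0 0.3 0; 0 0 0 0 0 0 0; 0 0 0 0 0 0 0';python3 -c "
from h import *
s=snap('scene');cv2.imwrite('pics/s52c.png',cv2.cvtColor(cv2.resize(s[170:300,220:400],None,fx=4,fy=4),cv2.COLOR_RGB2BGR));print(ctrl.observe()['ft_force'])"
```

```text
clock: 53.28
ee_pos: [549.8, 64.1, 30.2]
eef_rot: [0.0, 0.992, 0.125, -0.0]
ft_force: [-18.2, -2.5, 25.8]
opening: 0.003
[-17.08586782  -3.17855478  25.43462188]
```

View pics/s52c.png

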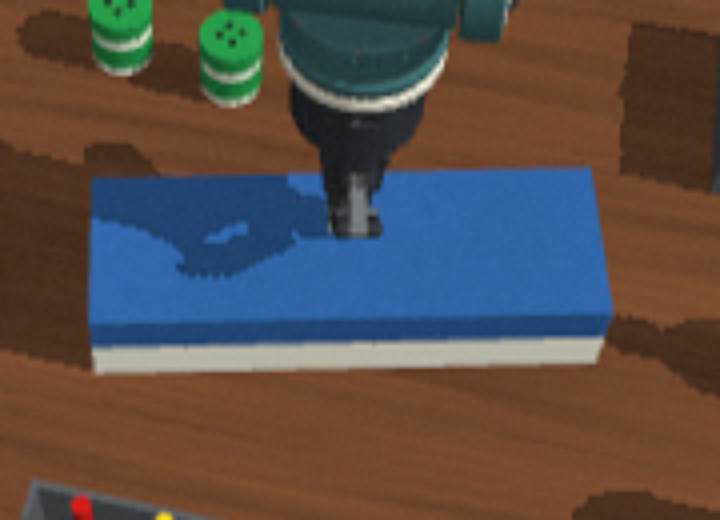

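```bash
python3 -m handwheel '0 0 0 0 0 -1 0; 0 0 0 0 0 -3 0; 0 0 0 0 0 -10 0; 0 0 0 0 0 -25 0; 0 0 0 0 0 -35 0';python3 -m handwheel '0 0 0 0 0 -38 0; 0 0 0 -35 0 -38 0; 0 0 0 -40 -20 0 0; 0 0 0 -40 -20 0 0; 0 0 0 -10 0 0 0'; python3 -m handwheel '0 0 0 0 0 0 0; 0 0 0 0 0 0 0; 0 0 0 0 0 0 0; 0 0 0 0 0 0 0; 0 0 0 0 0 0 0'; python3 -c "
from h import *
snap('scene','s53.png');snap('top','t53.png');snap('wrist','w53.png');s=cv2.imread('pics/s53.png');cv2.imwrite('pics/s53c.png',cv2.resize(s[190:290,220:400],None,fx=4.4,fy=4.4))
import json;json.dump({k:np.array(v).tolist() for k,v in ctrl.get_calibration('wrist').items()},open('cal_w53.json','w'))"
```

```text
clock: 53.75
ee_pos: [548.8, 64.1, 101.3]
eef_rot: [-0.0, 0.992, 0.125, -0.002]
ft_force: [-0.0, 0.7, 0.3]
opening: 0.003
clock: 54.17
ee_pos: [428.4, 73.3, 172.4]
eef_rot: [-0.0, 0.992, 0.125, 0.001]
ft_force: [-0.2, -1.1, -0.5]
opening: -0.002
clock: 54.58
ee_pos: [432.3, 72.2, 170.8]
eef_rot: [-0.0, 0.992, 0.125, -0.001]
ft_force: [-0.2, 1.2, -0.0]
opening: -0.005
```

View pics/s53c.png

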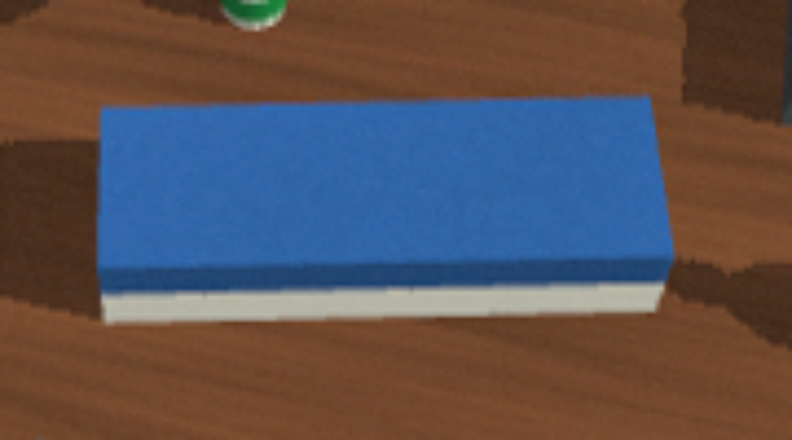

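View pics/w53.png

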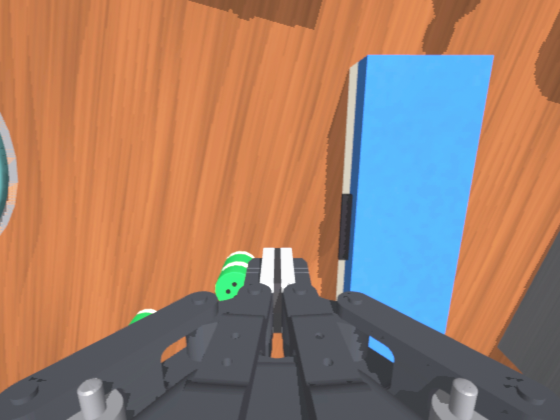

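View pics/t53.png

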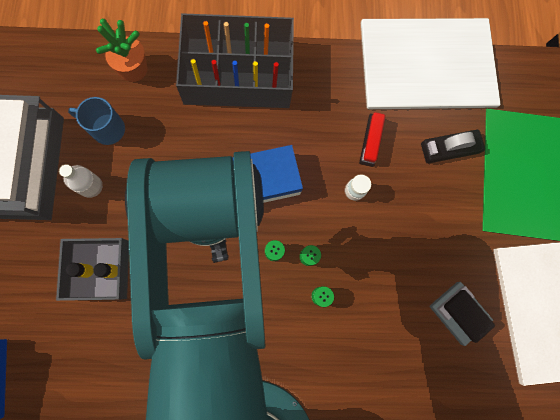

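```bash
python3 -c "
from h import *
from scipy.optimize import least_squares
C=np.array([564.5,68.])
def P(th,u,h,y,dx=0,dy=0):
    cx=52-u*np.cos(th)+h*np.sin(th);z=34+u*np.sin(th)+h*np.cos(th)
    return [*(C+cx*X+y*Y+[dx,dy]),z]
s=ctrl.get_calibration('scene')
obs=[(243.2,214.3,104,32,-158),(368,212,104,32,158),(242.3,251.4,0,32,-158),(373,249.1,0,32,158)]
f=lambda t:np.concatenate([np.subtract(proj(s,P(t[0],u,h,y,t[1],t[2])),(a,b)) for a,b,u,h,y in obs])
r=least_squares(f,[0.05,0,0]);print(r.x,r.fun.round(1))
w=cal('w53')
for th in(0,0.05,0.1):print(th,[np.round(proj(w,P(th,104,h,158)),1) for h in(32,0)],[np.round(proj(w,P(0,104,0,158)),1)])
i=cv2.imread('pics/w53.png');cv2.imwrite('pics/w53c.png',cv2.resize(i[40:280,320:400],None,fx=5,fy=2.5))
i=cv2.imread('pics/w53.png');cv2.imwrite('pics/w53c.png',cv2.resize(i[45:145,330:400],None,fx=6,fy=6))
"
```

```text
[0.02175817 2.37774317 0.99895971] [-0.5  0.2  0.  -0.2 -0.2  0.2  0.6 -0.4]
0 [array([367.7,  53. ]), array([358. ,  59.9])] [array([358. ,  59.9])]
0.05 [array([371.6,  51.8]), array([359.6,  58.9])] [array([358. ,  59.9])]
0.1 [array([376. ,  50.5]), array([361.5,  57.9])] [array([358. ,  59.9])]
```

View pics/w53c.png

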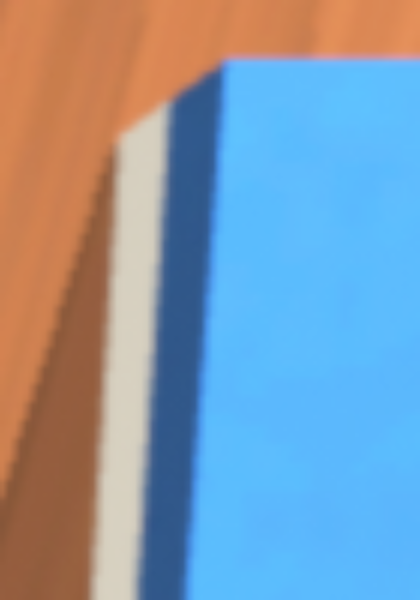

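```bash
python3 -c "
from h import *
print(ctrl.observe()['clock']);print(ctrl.sign_off())"
```

```text
54.7333
the job is handed in; nothing more can be done
None
```

The job is handed in at 54.7 s on the clock, with every step done in the order asked. There is no verdict from the system, so this rests on my own checks.

**What I did:**
- **Glue sticks:** I moved the two that were there (stick_b and stick_c) from pockets 3 and 4 to the desk bin. Stick_a was absent.
- **Paint pots:** I placed pots 1, 3, 4 and 5 in their own pockets in that order. Pot 2 was absent. Of the four look-alike green pots I took the rightmost, at about (441, −221) mm.
- **Lid:** I pushed it shut from behind in slow steps. The contact force stayed around 5 N or less, with a short press of about 30 N at the end stop.

**Last checks:**
- **Lid:** The wrist picture fits a fully closed lid, with no gap at the front seam. A fit to the scene picture gave 0.02 rad, which is within that measurement's error.
- **Pots:** The lid reached its end stop over all four pots, so they are right down in their pockets.
- **Other things:** Both sticks are in the bin. The glue jar, the other desk things and the three spare green pots look unmoved.

**What disagreed:** The real fingertips end about 35–40 mm higher than the reported TCP, so my first grasp closed on air above the stick. I corrected the grasp and placing heights for that and had no other misses. My first push at the lid also made no contact, because the tip was too high. I backed off, lowered it and pushed again.

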